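# Fit the window of a bench photometer

### The arm

A 6-joint arm with a two-finger parallel gripper is mounted at the origin on the work surface. World frame = base frame: x ahead of the robot, y to its left, z up, the work surface at z = 0. Lengths are in m, angles in rad, forces in N, time in s.
With the tool pointing down it reaches from about 0.25 to 0.775 m from the base axis. Payload 4 kg.
Tool frame: the origin (TCP) lies midway between the tips of the shut fingers; the grasp point (between the pads) lies 19 mm behind it; z points along the fingers, y is the line along which they close (so a half turn about z gives the same grasp; the last joint's range is limited). The gripper opens to 94 mm and grips with 3 to 60 N. Pads are 16 mm wide; open, the fingers measure 119 mm over their backs; the gripper's body (75 mm by 177 mm) begins 78 mm behind the grasp point.
Start: joints at [1.04, 0.087, 1.371, -0, 1.684, -0.103], TCP at [0.228, 0.5, 0.206] pointing down, gripper open.
Joint ranges: [-3.1, 3.1], [-0.76, 2.03], [0.27, 2.55], [-1.08, 4.22], [0.17, 2.65], [-2.57, 2.57]. Speed limits (rad/s): [2.79, 2.79, 3.14, 3.14, 3.14, 3.14].

### API

Orientations are given as [roll, pitch, yaw] about the fixed x, y, z axes, in that order (R = Rz(yaw) Ry(pitch) Rx(roll)).
In Python, from bench import robot gives the robot as it stands.
- The arm moves only by the tool servo_tool, never from a script. Its argument "moves" is a list of rows, each a list of 5 numbers: the shift along the tool's x, y, z in units of 25 mm (1.0 is 25 mm), then the turn about the tool's z in units of 6 degrees (1.0 is 6 degrees), then the closure, from 0 (fully open) to 1 (shut). In form: [[dx, dy, dz, yaw, gripper], ...]. A call has 1 to 10 rows; each row is the pose to reach, as a shift and turn from the pose commanded when the call began, along the tool's axes at that moment; what a row does not reach only later rows make up. A row lasts 1/12 s, in which the tool goes at most 41.7 mm and 7.16 degrees, less where a joint would pass 70% of its speed; a pose out of reach is approached as far as the arm can. A call with a gripper value outside its range is refused whole. The fingers move at their own pace and stop on an object; the grip force is fixed at half the most. Time passes only in rows, so rows that repeat a pose let the fingers close. It gives the time, the measured TCP pose, the force, the opening and the grip force at its end, in the units of the state.
- robot.get_obs(): the state, without advancing time (a new reading comes with each control period).
- robot.snapshot(name): name is "scene" or "top" or "wrist"; returns a dict with "image" (384x512x3 uint8, blue, green, red), "fx", "fy", "cx", "cy" (pixels), "k1" (the pictures are not rectified: a ray, as slopes to the right and down, at radius r is drawn at 1 + k1 r^2 times it, then the intrinsics apply), "eye" and "orientation" of the camera in the world; the wrist camera has in their place "T_tool_cam" (4x4, takes a point from camera to tool coordinates, whose origin is the TCP and whose axes are the flange's). Camera axes: x right, y down, z forward; pixel columns grow to the right and rows downward; lengths in m; the calibration is good to about 2 mm. A picture is of the moment at which its call begins: read the wrist's pose just before it. There is no depth.
- robot.close_job(): hands the job in; it is judged then, once.
The state is a dict: "time": time; "joint_positions": joint angles; "qvel": joint speeds; "joint_torque": joint torques, N m; "tool_pos": TCP position; "ee_rot": TCP orientation; "wrist_force": force on the tool from outside, world axes, zero at the start; "wrist_torque": the same for the moment, N m; "width": finger opening in m; "finger_force": force on a finger pad.
Only numpy, scipy, OpenCV 4.12 (cv2) and the standard library are available. Lean on these libraries where they do the work, as an engineer would, in place of code of your own. Each camera call takes 0.05 s, during which the arm holds its last target. There are 200 camera calls.

### The job

Fit the window of the bench photometer: lower the thick round glass into the round metal cell on top of the instrument until it sits fully home on its seat, without letting it fall in. Then put the threaded retaining ring over it and screw the ring down clockwise until it is snug, so that it clamps the glass firmly but is not tightened so hard that the glass cracks, and let go. Leave the tube block, the bottle and the brush alone.

Things in the scene. Friction and masses are not known exactly. Their poses are not given: they have to be found in the camera images.
- cell: Upright aluminium tube fixed on the flat top (70 mm above the counter) of a white photometer housing, 170 x 220 mm. Origin on the tube's axis at its foot; z up. 30 mm tall, bore 38.5 mm, outer diameter 45 mm, 52 mm over its outside thread. In the bore, 8 mm below the rim (7.2 to 8.8, shims differ from start to start), is a flat sprung seat for the glass that yields 1 mm per 50 N.
- cell_rim (a point): Centre of the cell's mouth, level with its rim, 100 mm above the counter; axes as the cell. The thread is coarse, right-handed, three-start: helical ridges that fall 2.5 mm per radian clockwise seen from above, ending at a stop about 88 degrees clockwise of a gap's middle.
- cell_gap (a point): Middle, at rim level, of one of three 44 degree gaps in the upper thread ridges where the ring's lugs enter from above: 25 mm from the axis along the cell's x; the others are at 120 and 240 degrees about z. In a gap a lug lands on the lower ridge with the ring's underside 5.5 to 6 mm below the rim; turning clockwise leads the lugs under the upper ridges.
- glass: Loose clear round window, a plain disc 36 mm in diameter and 14 mm thick, 35 g, lying flat on a thin blue mat (top 3 mm above the counter). Origin at the centre of its underside; z up. Fully home, its underside is 7.2 to 8.8 mm below the cell's rim, so 5 to 7 mm stand above the rim, enough for fingertips to hold. Let go, it must not fall over 12 mm.
- ring: Loose steel retaining ring, 63 mm outer diameter, 17 mm tall, about 110 g, lying flange up on the mat. Origin at the centre of its underside; z up. The top flange, 4 mm thick with a 26 mm hole, presses on the glass with its underside, 12.4 mm above the origin. The skirt has a 55 mm bore with three inward lugs at its foot, 8 mm wide and 3 mm tall, reaching in to 48 mm diameter.
- ring_lug (a point): One lug, 25 mm from the ring's axis along its x, at the ring's underside; the others are at 120 and 240 degrees about z. A dark radial mark on the flange's top stands over each lug. From lugs dropped in mid-gap, the ring begins to clamp after a further 36 to 74 degrees clockwise, depending on the seat, sinking 2.5 mm per radian; then the force grows about 1 N per 0.01 rad.
- ring_top (a point): Centre of the ring's top, 17 mm above its origin. Turning torque is about 0.025 N m per N of clamping, only while it turns: the thread holds itself. Fingers gripping the rim with a light 6 N slip round it once it clamps with about 14 N, in proportion for other grips. Snug: 6 N or more stay on the glass after letting go; 14 N is good; over 24 N from ring to glass cracks it.
- tube_block: Bystander: loose red block with six holes, 70 x 100 x 60 mm, origin at the centre of its underside.
- bottle: Bystander: small white bottle, 44 mm in diameter, 90 mm tall, origin at the centre of its underside.
- brush: Bystander: hand brush lying on the counter.
Not all that is in view belongs to the job. There is more than one size of the ring; the job needs the smallest. Several things have the shape of the glass; the one meant has the colours described above.

How it is judged:
On the way, in this order (a step that is already met when the one before it is completed fails the run):
1. the glass is fully home on its seat, flat and let go (z of glass in the frame of cell_rim below -0.0066 m and horizontal distance between glass and cell_rim below 0.0025 m and angle between glass's own z axis and vertical below 0.05 rad and contact force between the fingers and glass below 0.05 N), for 0.2 s.
2. the ring is on the thread and its lugs have dropped in (z of ring in the frame of cell_rim below -0.0048 m and horizontal distance between ring and cell_rim below 0.004 m), for 0.1 s.
At the end, for the whole second after the job is handed in: the glass lies flat on its seat (underside 6.6 to 10.5 mm below the rim, centred within 2.5 mm, tilt under 0.05 rad); the ring is on its thread over it (underside more than 5.5 mm below the rim, centred within 4 mm, tilt under 0.06 rad), at rest, let go, and presses on the glass with more than 6 N (z of glass in the frame of cell_rim between -0.0105 and -0.0066 m and horizontal distance between glass and cell_rim below 0.0025 m and angle between glass's own z axis and vertical below 0.05 rad and horizontal distance between ring and cell_rim below 0.004 m and angle between ring's own z axis and vertical below 0.06 rad and z of ring in the frame of cell_rim below -0.0055 m and contact force between ring and glass above 6 N and linear speed of ring below 0.01 m/s and contact force between the fingers and ring below 0.05 N); the robot touches nothing.
It fails at once if the ring is overtightened and the glass cracks (more than 24 N from ring to glass) (contact force between ring and glass above 24 N).
It fails at once if the glass is let fall (faster than 0.5 m/s out of the fingers) (linear speed of glass above 0.5 m/s and contact force between the fingers and glass below 0.01 N).
It fails at once if the tube block, the bottle or the brush is moved by more than 20 mm (distance of any of tube_block, bottle, brush from where it was at the start of the episode above 0.02 m).
It also fails if it takes over 64 s, if anything falls off the work surface, if the arm or the gripper's body presses on something with over 40 N, if the wrist force passes 120 N, or if a joint passes its speed limit or range.

## Working session

There is one attempt and no reset: what is moved stays moved. The work goes in short steps, Python scripts to look and compute and a tool call to move; the robot and the scene stay as the last step left them, time stands still between calls to the robot, and variables do not carry over. Pictures are saved under pics/ and viewed, at most 10 in all, crops included, and the job is handed in when it is done.

Besides the shell and the picture viewer there is one more tool, called after "Request:" as name(argument=value, ...), one argument or row to a line, values as JSON. servo_tool: Moves the arm, as the interface text tells. Its arguments: {"type":"object","properties":{"moves":{"type":"array"}},"required":["moves"]}

```bash
ls; mkdir -p pics; cat > h.py <<'E'
import numpy as np, cv2
from bench import robot
from scipy.spatial.transform import Rotation as R
def Rm(o):
    o=np.array(o,float)
    if o.shape==(3,3): return o
    return (R.from_quat(o) if o.size==4 else R.from_euler('xyz',o)).as_matrix()
def shot(n):
    ob=robot.get_obs(); s=robot.snapshot(n)
    if n=='wrist':
        T=np.array(s['T_tool_cam']); Rt=Rm(ob['ee_rot'])
        s['C']=Rt@T[:3,3]+np.array(ob['tool_pos']); s['R']=Rt@T[:3,:3]
    else:
        s['C']=np.array(s['eye']); s['R']=Rm(s['orientation'])
    return s
def ray(s,uv):
    uv=np.atleast_2d(np.array(uv,float)); K=np.array([[s['fx'],0,s['cx']],[0,s['fy'],s['cy']],[0,0,1]])
    d=np.stack([(uv[:,0]-s['cx'])/s['fx'],(uv[:,1]-s['cy'])/s['fy']],1)
    x=d.copy()
    for _ in range(20): x=d/(1+s['k1']*(x**2).sum(1,keepdims=True))
    return np.c_[x,np.ones(len(x))]@s['R'].T
def plane(s,uv,z):
    r=ray(s,uv); return s['C']+r*((z-s['C'][2])/r[:,2])[:,None]
def proj(s,P):
    p=(np.atleast_2d(P)-s['C'])@s['R']; x=p[:,:2]/p[:,2:]
    x=x*(1+s['k1']*(x**2).sum(1,keepdims=True)); return x*[s['fx'],s['fy']]+[s['cx'],s['cy']]
E
python3 - <<'E'
from h import *
o=robot.get_obs(); print({k:np.round(v,3).tolist() for k,v in o.items()})
ims=[]
for n in ['top','scene','wrist']:
    s=shot(n); cv2.imwrite(f'pics/{n}0.png',s['image']); print(n,s['fx'],s['cx'],s['cy'],s['k1'],s['C'],s['R'].round(3).tolist())
E
```

```text
pics
{'time': 0.0, 'joint_positions': [1.04, 0.088, 1.372, -0.0, 1.684, -0.103], 'qvel': [0.004, -0.001, 0.001, 0.001, -0.001, 0.001], 'joint_torque': [-0.0, -34.019, -30.242, 0.072, 0.033, -0.0], 'tool_pos': [0.228, 0.5, 0.204], 'ee_rot': [-3.139, -0.0, 2.714], 'wrist_force': [-0.282, 0.459, 0.324], 'wrist_torque': [0.012, -0.024, -0.015], 'finger_force': 0.0, 'width': 0.094}
top 463.16128984682024 250.65112907716272 194.44483937089745 0.03766076747056436 [ 0.53580527 -0.05872524  1.12451348] [[0.009, -0.996, 0.086], [-1.0, -0.009, -0.004], [0.005, -0.086, -0.996]]
scene 375.79219587790766 253.49421052083503 191.05919599897044 -0.0074960894069825545 [1.25053305 0.38714055 0.75022665] [[-0.562, 0.533, -0.632], [0.827, 0.359, -0.433], [-0.003, -0.766, -0.642]]
wrist 336.5879197067113 247.26681869688497 194.13568225928057 -0.07149503414875322 [0.15424532 0.53327141 0.38317388] [[0.415, 0.874, 0.254], [0.91, -0.398, -0.119], [-0.003, 0.28, -0.96]]
```

View pics/top0.png

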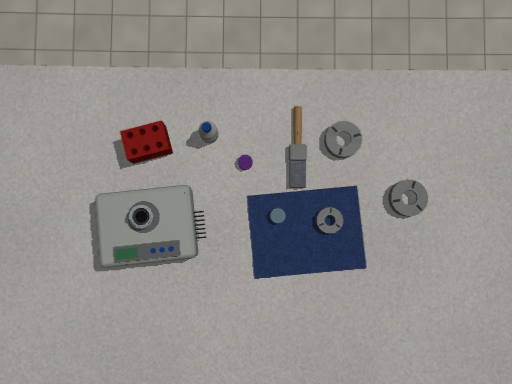

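View pics/scene0.png

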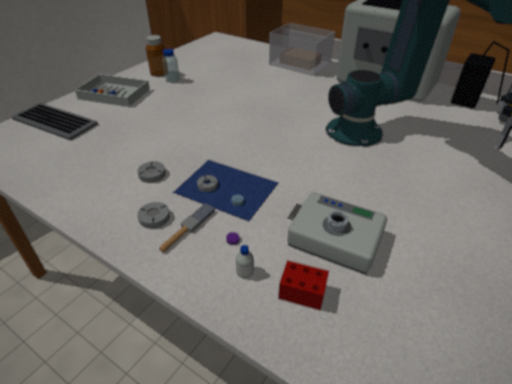

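Candidates in the top view are as follows.
- Glass: the pale clear disc at (278,216) on the mat, or the purple disc at (245,162). I choose (278,216).
- Ring: the small one at (330,221) on the mat, or the larger ones at (343,139) and (408,198). I choose (330,221).
- The cell is at (143,216).

A close crop will check these.

```bash
python3 - <<'E'
from h import *
s=shot('top'); im=s['image']
a=cv2.resize(im[185:255,240:370],None,fx=5,fy=5,interpolation=cv2.INTER_CUBIC)
b=cv2.resize(im[185:255,100:210],None,fx=4,fy=4,interpolation=cv2.INTER_CUBIC)
c=np.zeros((350+280,650,3),np.uint8)[:600]; c[:350]=a; c[350:600,:440]=b[:250]
cv2.imwrite('pics/crop1.png',c)
for n,uv,z in [('glass',(278,216),.017),('purple',(245,162),.014),('ring',(330,221),.02),('cell',(142,216),.1),('brush',(298,150),.02),('bottle',(208,132),.09)]: print(n,plane(s,uv,z).round(4))
E
```

```text
glass [[ 0.5798 -0.1288  0.017 ]]
purple [[ 0.7099 -0.0487  0.014 ]]
ring [[ 0.569  -0.2525  0.02  ]]
cell [[0.5739 0.1764 0.1   ]]
brush [[ 0.7394 -0.1763  0.02  ]]
bottle [[0.7657 0.0351 0.09  ]]
```

View pics/crop1.png

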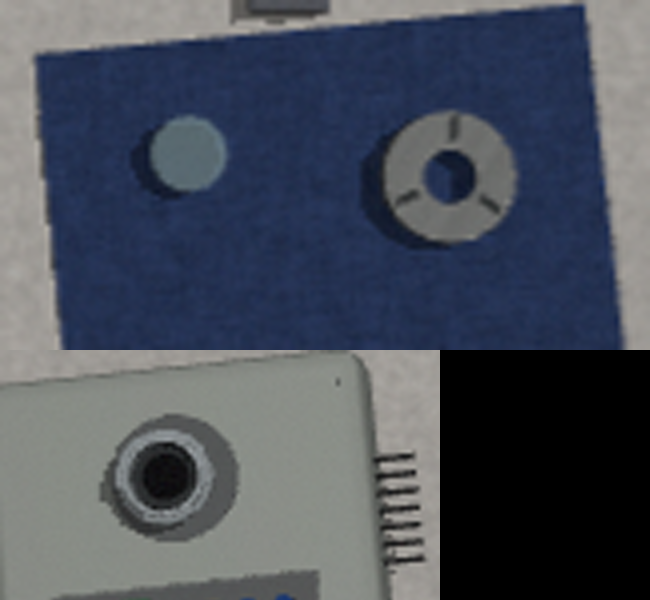

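The crop confirms it: a pale clear glass and a small ring with three marks, both on the mat. I'm moving over the glass.

Request:
servo_tool(
  moves=[
    [-23.3,-17.1,-0.5,0,0],
    [-23.3,-17.1,-0.5,0,0],
    [-23.3,-17.1,-0.5,0,0],
    [-23.3,-17.1,-0.5,0,0],
    [-23.3,-17.1,-0.5,0,0],
    [-23.3,-17.1,-0.5,0,0],
    [-23.3,-17.1,-0.5,0,0],
    [-23.3,-17.1,-0.5,0,0],
    [-23.3,-17.1,-0.5,0,0],
    [-23.3,-17.1,-0.5,0,0],
  ],
)

```text
time: 1.03
tool_pos: [0.4319, 0.1349, 0.2128]
ee_rot: [3.141, 0.0, 2.714]
wrist_force: [0.4, 0.4, -0.2]
width: 0.094
finger_force: 0.0
```

```bash
cat >> h.py <<'E'
def goto(x,y,z,yaw=None):
    "print the shift in move units to reach a world TCP pose"
    o=robot.get_obs(); Rt=Rm(o['ee_rot']); d=Rt.T@(np.array([x,y,z])-o['tool_pos'])/.025
    dy=0 if yaw is None else -np.degrees((yaw-o['ee_rot'][2]+np.pi)%(2*np.pi)-np.pi)/6
    print('t',round(o['time'],2),'pos',np.round(o['tool_pos'],4),'rot',np.round(o['ee_rot'],3),'units',d.round(3),'yaw',round(dy,3))
E
python3 - <<'E'
from h import *
goto(.58,-.129,.137)
E
```

```text
t 1.03 pos [0.4319 0.1349 0.2128] rot [3.141 0.    2.714] units [-9.767 -7.15   3.031] yaw 0
```

Request:
servo_tool(
  moves=[
    [-9.77,-7.15,0.5,0,0],
    [-9.77,-7.15,0.5,0,0],
    [-9.77,-7.15,0.5,0,0],
    [-9.77,-7.15,3,0,0],
    [-9.77,-7.15,3,0,0],
    [-9.77,-7.15,3,0,0],
    [-9.77,-7.15,3,0,0],
    [-9.77,-7.15,3,0,0],
    [-9.77,-7.15,3,0,0],
    [-9.77,-7.15,3,0,0],
  ],
)

```text
time: 1.87
tool_pos: [0.579, -0.1278, 0.1359]
ee_rot: [3.141, -0.004, 2.712]
wrist_force: [-0.6, -0.1, -0.1]
width: 0.0941
finger_force: 0.0
```

```bash
python3 - <<'E'
from h import *
goto(.58,-.129,.137)
s=shot('wrist'); im=s['image']; cv2.imwrite('pics/w1.png',im)
print(proj(s,[.58,-.129,.017]))
hsv=cv2.cvtColor(im,cv2.COLOR_BGR2HSV); u,v=proj(s,[.58,-.129,.017])[0].astype(int); print(hsv[v,u],hsv[v+60,u],hsv[v-50,u])
E
```

```text
t 1.87 pos [ 0.579  -0.1278  0.1359] rot [ 3.141 -0.004  2.712] units [-0.056 -0.025 -0.044] yaw 0
[[247.52532647 189.75839501]]
[ 99  60 148] [111  98 130] [110 148 117]
```

View pics/w1.png

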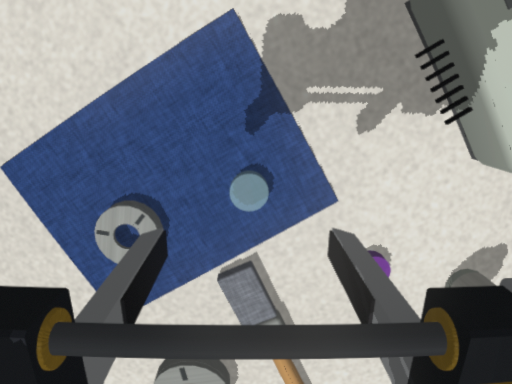

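```bash
python3 - <<'E'
from h import *
s=shot('wrist'); im=s['image']
hsv=cv2.cvtColor(im,cv2.COLOR_BGR2HSV)
for c in (235,249,263): print(c,[tuple(int(q) for q in x) for x in hsv[164:216:2,c]])
E
```

```text
235 [(110, 148, 112), (111, 146, 119), (110, 147, 113), (110, 148, 114), (110, 149, 108), (109, 131, 103), (105, 91, 101), (100, 67, 133), (99, 62, 145), (99, 60, 144), (99, 62, 147), (99, 62, 147), (98, 62, 145), (98, 60, 144), (98, 62, 145), (98, 62, 148), (98, 64, 148), (101, 70, 163), (101, 72, 169), (101, 73, 167), (101, 72, 163), (107, 101, 141), (110, 144, 117), (110, 143, 112), (110, 143, 114), (110, 142, 113)]
249 [(110, 147, 78), (110, 142, 72), (110, 140, 80), (108, 108, 83), (102, 76, 91), (99, 65, 145), (99, 66, 147), (98, 63, 145), (99, 65, 149), (99, 62, 148), (100, 63, 149), (99, 61, 147), (99, 61, 147), (99, 60, 145), (99, 62, 145), (99, 63, 146), (99, 61, 146), (99, 62, 147), (99, 61, 147), (100, 62, 149), (101, 69, 160), (102, 70, 167), (101, 70, 164), (104, 83, 147), (111, 144, 119), (110, 144, 117)]
263 [(111, 145, 114), (111, 145, 104), (110, 139, 75), (111, 141, 76), (111, 139, 77), (111, 137, 78), (110, 139, 77), (107, 101, 83), (101, 70, 113), (99, 67, 141), (98, 63, 145), (98, 63, 146), (99, 62, 147), (99, 65, 146), (98, 63, 145), (98, 63, 146), (99, 65, 148), (101, 71, 162), (102, 73, 164), (104, 84, 154), (109, 125, 131), (110, 140, 120), (110, 140, 115), (110, 137, 108), (110, 140, 115), (111, 141, 121)]
```

```bash
cat >> h.py <<'E'
def circ(s,cnt,z):
    "contour -> plane points -> least squares circle (centre, radius)"
    p=plane(s,cnt.reshape(-1,2),z)[:,:2]; A=np.c_[2*p,np.ones(len(p))]
    q=np.linalg.lstsq(A,(p**2).sum(1),rcond=None)[0]; return q[:2],np.sqrt(q[2]+q[:2]@q[:2])
def glasspos(s,ztop,near):
    im=cv2.GaussianBlur(s['image'],(3,3),0); h=cv2.cvtColor(im,cv2.COLOR_BGR2HSV)
    m=cv2.inRange(h,(94,40,122),(104,80,155))
    cs=[c for c in cv2.findContours(m,0,cv2.CHAIN_APPROX_NONE)[0] if cv2.contourArea(c)>300]
    u=proj(s,near)[0]; c=min(cs,key=lambda c:np.hypot(*(c.mean(0)[0]-u)))
    return circ(s,cv2.convexHull(c),ztop),cv2.fitEllipse(c)
E
python3 - <<'E'
from h import *
s=shot('wrist')
print(glasspos(s,.017,[.58,-.129,.017]))
E
```

```text
((array([ 0.58044809, -0.12716489]), np.float64(0.015599262859377004)), ((247.7831573486328, 187.9921112060547), (29.179487228393555, 35.189613342285156), 102.73290252685547))
```

Request:
servo_tool(
  moves=[
    [-0.06,0.02,4.9,0,0],
    [-0.06,0.02,4.9,0,0],
    [-0.06,0.02,4.9,0,0],
    [-0.06,0.02,4.9,0,0],
    [-0.06,0.02,4.9,0,0],
    [-0.06,0.02,4.9,0,0.5],
    [-0.06,0.02,4.9,0,0.7],
    [-0.06,0.02,4.9,0,0.7],
    [-0.06,0.02,4.9,0,0.7],
    [-0.06,0.02,4.9,0,0.7],
  ],
)

```text
time: 2.85
tool_pos: [0.5822, -0.1276, 0.017]
ee_rot: [3.141, 0.003, 2.714]
wrist_force: [-0.0, -0.3, -0.4]
width: 0.0642
finger_force: 0.0
```

Request:
servo_tool(
  moves=[
    [0,0,0.1,0,0.7],
    [0,0,0.1,0,0.7],
    [0,0,0.1,0,0.7],
    [0,0,0.1,0,0.7],
    [0,0,0.1,0,0.7],
    [0,0,0.1,0,0.7],
    [0,0,0.1,0,0.7],
  ],
)

```text
time: 3.43
tool_pos: [0.5811, -0.1273, 0.0125]
ee_rot: [3.142, -0.0, 2.714]
wrist_force: [0.1, 0.8, -0.5]
width: 0.0348
finger_force: 30.0
```

Request:
servo_tool(
  moves=[
    [0,0,0,0,0.3],
    [0,0,0,0,0.3],
    [0,0,0,-1,0.3],
    [0,0,0,-2,0.3],
    [0,0,0,-4,0.3],
    [0,0,0,-6,0.3],
    [0,0,0,-8,0.3],
    [0,0,0,-10,0.3],
    [0,0,0,-12,0.3],
    [0,0,0,-14,0.3],
  ],
)

```text
time: 4.27
tool_pos: [0.5813, -0.1273, 0.0128]
ee_rot: [-3.142, 0.0, -2.604]
wrist_force: [0.4, 0.4, 0.3]
width: 0.0659
finger_force: 0.0
```

Request:
servo_tool(
  moves=[
    [0,0,0,-8,0.3],
    [0,0,0,-8,0.3],
    [0,0,0,-8,0.3],
    [0,0,0,-8,0.3],
    [0,0,0,-8,0.3],
    [0,0,0,-8,0.3],
    [0,0,0,-8,0.7],
    [0,0,0,-8,0.7],
    [0,0,0,-8,0.7],
    [0,0,0,-8,0.7],
  ],
)

```text
time: 5.1
tool_pos: [0.5824, -0.0609, 0.0041]
ee_rot: [-2.958, -0.222, -2.105]
wrist_force: [-17.4, -41.6, 55.5]
width: 0.0427
finger_force: 27.7
```

Request:
servo_tool(
  moves=[
    [0,0,0,0,0.7],
    [0,0,0,0,0.7],
    [0,0,0,0,0.7],
    [0,0,0,0,0.7],
  ],
)

```text
time: 5.43
tool_pos: [0.5779, -0.0548, 0.0026]
ee_rot: [-2.973, -0.213, -2.107]
wrist_force: [-25.7, -17.8, 56.2]
width: 0.0286
finger_force: 27.7
```

The turn ran into the last joint's limit and tilted the tool. I'll open the fingers, then lift gently.

Request:
servo_tool(
  moves=[
    [0,0,0,0,0.5],
    [0,0,0,0,0.3],
    [0,0,0,0,0],
    [0,0,-0.1,0,0],
    [0,0,-0.3,0,0],
    [0,0,-0.6,0,0],
    [0,0,-1,0,0],
  ],
)

```text
time: 6.02
tool_pos: [0.5767, -0.0368, 0.0126]
ee_rot: [-2.987, -0.19, -2.103]
wrist_force: [-1.2, 0.0, -0.5]
width: 0.0717
finger_force: 0.0
```

```bash
python3 - <<'E'
from h import *
o=robot.get_obs(); print({k:np.round(v,3).tolist() for k,v in o.items()})
s=shot('top'); cv2.imwrite('pics/t2.png',cv2.resize(s['image'][100:270,190:390],None,fx=3,fy=3))
E
```

```text
{'time': 6.017, 'joint_positions': [-0.017, 0.248, 1.604, -0.254, 1.257, -2.566], 'qvel': [0.077, -0.109, -0.059, 0.026, 0.248, 0.0], 'joint_torque': [-0.8, -38.795, -28.623, -1.202, -0.46, -0.013], 'tool_pos': [0.577, -0.037, 0.013], 'ee_rot': [-2.987, -0.19, -2.103], 'wrist_force': [-1.191, 0.036, -0.535], 'wrist_torque': [0.204, 0.054, -0.011], 'finger_force': 0.0, 'width': 0.072}
```

View pics/t2.png

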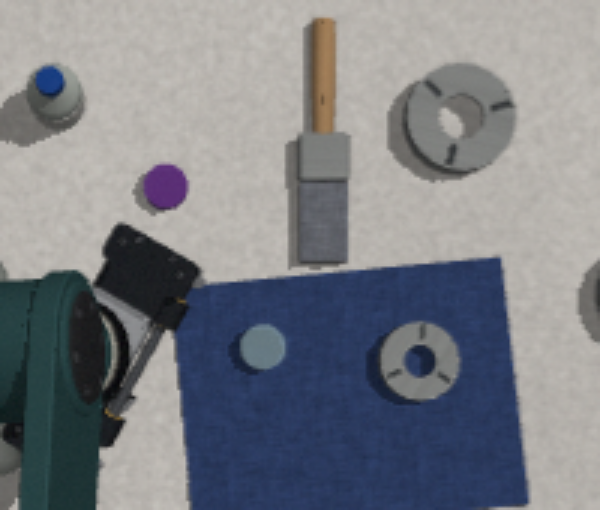

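The glass still lies flat at about (277,216), and the fingers stand clear to its left. I'm lifting and turning back.

Request:
servo_tool(
  moves=[
    [0,0,-1,0,0],
    [0,0,-2,0,0],
    [0,0,-3,0,0],
    [0,0,-4,2,0],
    [0,0,-5,4,0],
    [0,0,-5,6,0],
    [0,0,-5,8,0],
    [0,0,-5,10,0],
    [0,0,-5,12,0],
    [0,0,-5,14,0],
  ],
)

```text
time: 6.9
tool_pos: [0.5706, -0.0055, 0.1307]
ee_rot: [-2.898, -0.008, -2.969]
wrist_force: [-0.6, 0.1, -0.2]
width: 0.0938
finger_force: 0.0
```

```bash
python3 - <<'E'
from h import *
o=robot.get_obs(); print({k:np.round(v,3).tolist() for k,v in o.items()})
goto(.5805,-.127,.137,1.57)
E
```

```text
{'time': 6.9, 'joint_positions': [0.039, 0.15, 1.471, -0.244, 1.498, -1.691], 'qvel': [-0.003, 0.002, 0.001, 0.002, 0.002, 1.484], 'joint_torque': [0.028, -36.034, -29.567, -1.0, -0.019, -1.253], 'tool_pos': [0.571, -0.006, 0.131], 'ee_rot': [-2.898, -0.008, -2.969], 'wrist_force': [-0.638, 0.088, -0.228], 'wrist_torque': [0.147, 0.03, -0.015], 'finger_force': 0.0, 'width': 0.094}
t 6.9 pos [ 0.5706 -0.0055  0.1307] rot [-2.898 -0.008 -2.969] units [ 0.449 -4.771  0.932] yaw 16.658
```

Request:
servo_tool(
  moves=[
    [0,0,0,0,0],
    [0,0,0,0,0],
    [0,0,0,0,0],
  ],
)

```text
time: 7.15
tool_pos: [0.5712, -0.0061, 0.1315]
ee_rot: [-2.897, -0.008, -2.961]
wrist_force: [0.0, -0.5, 0.1]
width: 0.0943
finger_force: 0.0
```

```bash
python3 - <<'E'
from h import *
o=robot.get_obs(); print({k:np.round(v,3).tolist() for k,v in o.items() if k in('time','joint_positions','tool_pos','ee_rot')}); print(Rm(o['ee_rot']).round(3))
E
```

```text
{'time': 7.15, 'joint_positions': [0.038, 0.15, 1.47, -0.244, 1.497, -1.699], 'tool_pos': [0.571, -0.006, 0.132], 'ee_rot': [-2.897, -0.008, -2.961]}
[[-0.984 -0.176  0.035]
 [-0.18   0.954 -0.24 ]
 [ 0.008 -0.242 -0.97 ]]
```

Request:
servo_tool(
  moves=[
    [0,0,-4,10,0],
    [0,0,-4,10,0],
    [0,0,-4,10,0],
    [0,0,-4,10,0],
    [0,0,-4,10,0],
    [0,0,-4,12,0],
    [0,0,-4,14,0],
    [0,0,-4,14,0],
    [0,0,-4,14,0],
    [0,0,-4,14,0],
  ],
)

```text
time: 7.98
tool_pos: [0.5678, 0.0177, 0.2291]
ee_rot: [-3.057, 0.23, 2.076]
wrist_force: [0.2, -0.3, -0.1]
width: 0.0937
finger_force: 0.0
```

Request:
servo_tool(
  moves=[
    [0,0,0,14,0],
    [0,0,0,14,0],
    [0,0,0,14,0],
    [0,0,0,14,0],
    [0,0,0,14,0],
    [0,0,0,14,0],
    [0,0,0,14,0],
    [0,0,0,14,0],
    [0,0,0,14,0],
    [0,0,0,14,0],
  ],
)

```text
time: 8.82
tool_pos: [0.5678, 0.0177, 0.2291]
ee_rot: [2.947, 0.15, 0.802]
wrist_force: [1.0, -0.3, 0.0]
width: 0.0939
finger_force: 0.0
```

```bash
python3 - <<'E'
from h import *
o=robot.get_obs(); print({k:np.round(v,3).tolist() for k,v in o.items() if k in('time','joint_positions','tool_pos','ee_rot')}); print(Rm(o['ee_rot']).round(3))
E
```

```text
{'time': 8.817, 'joint_positions': [0.081, 0.117, 1.312, -0.246, 1.691, 0.803], 'tool_pos': [0.568, 0.018, 0.229], 'ee_rot': [2.947, 0.15, 0.802]}
[[ 0.688  0.725  0.036]
 [ 0.71  -0.662 -0.24 ]
 [-0.15   0.191 -0.97 ]]
```

Request:
servo_tool(
  moves=[
    [0,0,0,12,0],
    [0,0,0,12,0],
    [0,0,0,12,0],
    [0,0,0,12,0],
    [0,0,0,12,0],
    [0,0,0,12,0],
    [0,0,0,12,0],
    [0,0,0,12,0],
    [0,0,0,12,0],
    [0,0,0,12,0],
  ],
)

```text
time: 9.65
tool_pos: [0.5678, 0.0177, 0.2291]
ee_rot: [2.936, -0.134, -0.42]
wrist_force: [-0.2, -0.8, 0.7]
width: 0.0939
finger_force: 0.0
```

Request:
servo_tool(
  moves=[
    [0,0,0,4,0],
    [0,0,0,6,0],
    [0,0,0,6,0],
    [0,0,0,6,0],
    [0,0,0,6,0],
    [0,0,0,6,0],
    [0,0,0,6,0],
  ],
)

```text
time: 10.23
tool_pos: [0.5693, -0.0124, 0.2371]
ee_rot: [3.055, -0.206, -1.002]
wrist_force: [-0.8, 0.2, 0.2]
width: 0.0938
finger_force: 0.0
```

```bash
python3 - <<'E'
from h import *
o=robot.get_obs(); print({k:np.round(v,3).tolist() for k,v in o.items() if k in('time','joint_positions','tool_pos','ee_rot')}); print(Rm(o['ee_rot']).round(3))
E
```

```text
{'time': 10.233, 'joint_positions': [0.014, 0.107, 1.304, -0.222, 1.693, 2.564], 'tool_pos': [0.569, -0.012, 0.237], 'ee_rot': [3.055, -0.206, -1.002]}
[[ 0.527 -0.849  0.037]
 [-0.825 -0.522 -0.218]
 [ 0.204  0.085 -0.975]]
```

Request:
servo_tool(
  moves=[
    [0,0,0,6,0],
    [0,0,0,6,0],
    [0,0,0,6,0],
    [0,0,0,6,0],
    [0,0,0,6,0],
    [0,0,0,6,0],
  ],
)

```text
time: 10.73
tool_pos: [0.5436, -0.1161, 0.2455]
ee_rot: [-3.093, -0.113, -1.274]
wrist_force: [-0.3, -0.1, 0.1]
width: 0.0941
finger_force: 0.0
```

```bash
cat > st.py <<'E'
from h import *
o=robot.get_obs(); print({k:np.round(v,3).tolist() for k,v in o.items() if k in('time','joint_positions','tool_pos','ee_rot')}); print(Rm(o['ee_rot'])[:,2].round(4))
E
python3 st.py
```

```text
{'time': 10.733, 'joint_positions': [-0.269, 0.021, 1.366, -0.069, 1.652, 2.564], 'tool_pos': [0.544, -0.116, 0.246], 'ee_rot': [-3.093, -0.113, -1.274]}
[ 0.0794 -0.0936 -0.9924]
```

Request:
servo_tool(
  moves=[
    [0,0,0,2.5,0],
    [0,0,0,2.5,0],
    [0,0,0,2.5,0],
    [0,0,0,2.5,0],
  ],
)

```text
time: 11.07
tool_pos: [0.508, -0.1895, 0.2456]
ee_rot: [-3.048, -0.065, -1.456]
wrist_force: [-0.0, -0.4, 0.1]
width: 0.0938
finger_force: 0.0
```

```bash
cat >> st.py <<'E'
j=o['joint_positions'][0];z=Rm(o['ee_rot'])[:,2]; print('radial',z[0]*np.cos(j)+z[1]*np.sin(j),'tang',-z[0]*np.sin(j)+z[1]*np.cos(j))
goto(.27*np.cos(j),.27*np.sin(j),.25)
E
python3 st.py
```

```text
{'time': 11.067, 'joint_positions': [-0.459, -0.023, 1.41, -0.004, 1.641, 2.565], 'tool_pos': [0.508, -0.19, 0.246], 'ee_rot': [-3.048, -0.065, -1.456]}
[ 0.1005 -0.054  -0.9935]
radial 0.11400505979603326 tang -0.0038987273739147163
t 11.07 pos [ 0.508  -0.1895  0.2456] rot [-3.048 -0.065 -1.456] units [-3.971 10.165 -1.395] yaw 0
```

Request:
servo_tool(
  moves=[
    [-3.97,10.17,-1.4,-12,0],
    [-3.97,10.17,-1.4,-12,0],
    [-3.97,10.17,-1.4,-12,0],
    [-3.97,10.17,-1.4,-12,0],
    [-3.97,10.17,-1.4,-12,0],
    [-3.97,10.17,-1.4,-12,0],
    [-3.97,10.17,-1.4,-12,0],
    [-3.97,10.17,-1.4,-12,0],
    [-3.97,10.17,-1.4,-12,0],
    [-3.97,10.17,-1.4,-12,0],
  ],
)

```text
time: 11.9
tool_pos: [0.2425, -0.1186, 0.2507]
ee_rot: [3.107, -0.112, -0.192]
wrist_force: [-0.1, -0.1, 0.0]
width: 0.0941
finger_force: 0.0
```

```bash
sed -i 's/^goto.*/goto(.22*np.cos(j),.22*np.sin(j),.25)/' st.py; python3 st.py
```

```text
{'time': 11.9, 'joint_positions': [-0.697, -0.671, 1.856, 0.025, 1.841, 1.075], 'tool_pos': [0.243, -0.119, 0.251], 'ee_rot': [3.107, -0.112, -0.192]}
[ 0.103  -0.0554 -0.9931]
radial 0.11454233552272039 tang 0.02368636376700803
t 11.9 pos [ 0.2425 -0.1186  0.2507] rot [ 3.107 -0.112 -0.192] units [-2.715  1.466 -0.227] yaw 0
```

```bash
cat > g.py <<'E'
import sys
from h import *
goto(*map(float,sys.argv[1:]))
E
python3 g.py .262 -.067 .25; python3 g.py .193 -.032 .25
```

```text
t 11.9 pos [ 0.2425 -0.1186  0.2507] rot [ 3.107 -0.112 -0.192] units [ 0.365 -2.174 -0.007] yaw 0
t 11.9 pos [ 0.2425 -0.1186  0.2507] rot [ 3.107 -0.112 -0.192] units [-2.593 -3.009 -0.369] yaw 0
```

Request:
servo_tool(
  moves=[
    [0.37,-2.17,0,0,0],
    [0.37,-2.17,0,0,0],
    [0.37,-2.17,0,0,0],
    [-0.6,-2.45,-0.13,0,0],
    [-1.6,-2.73,-0.25,0,0],
    [-2.6,-3,-0.37,0,0],
    [-2.6,-3,-0.37,0,0],
    [-2.6,-3,-0.37,0,0],
  ],
)

```text
time: 12.57
tool_pos: [0.2207, -0.0346, 0.2567]
ee_rot: [3.105, -0.086, -0.198]
wrist_force: [0.6, -0.7, -0.4]
width: 0.0936
finger_force: 0.0
```

```bash
python3 st.py
```

```text
{'time': 12.567, 'joint_positions': [-0.379, -0.756, 1.877, -0.022, 1.929, 1.383], 'tool_pos': [0.221, -0.035, 0.257], 'ee_rot': [3.105, -0.086, -0.198]}
[ 0.0774 -0.0527 -0.9956]
radial 0.09145318851750117 tang -0.020336111957359466
t 12.57 pos [ 0.2207 -0.0346  0.2567] rot [ 3.105 -0.086 -0.198] units [-0.294  1.952  0.316] yaw 0
```

```bash
python3 g.py .212 -.075 .257; python3 g.py .121 -.013 .257
```

```text
t 12.57 pos [ 0.2207 -0.0346  0.2567] rot [ 3.105 -0.086 -0.198] units [-0.023  1.651  0.048] yaw 0
t 12.57 pos [ 0.2207 -0.0346  0.2567] rot [ 3.105 -0.086 -0.198] units [-4.065 -0.05  -0.365] yaw 0
```

Request:
servo_tool(
  moves=[
    [0,1.65,0,0,0],
    [0,1.65,0,0,0],
    [0,1.65,0,0,0],
    [-1.3,1.1,-0.1,0,0],
    [-2.7,0.5,-0.2,0,0],
    [-4.07,-0.05,-0.37,0,0],
    [-4.07,-0.05,-0.37,0,0],
    [-4.07,-0.05,-0.37,0,0],
  ],
)

```text
time: 13.23
tool_pos: [0.2018, -0.0192, 0.2794]
ee_rot: [3.099, -0.05, -0.201]
wrist_force: [-0.5, 1.8, -0.8]
width: 0.0941
finger_force: 0.0
```

```bash
python3 st.py
```

```text
{'time': 13.233, 'joint_positions': [-0.313, -0.757, 1.83, -0.04, 2.014, 1.442], 'tool_pos': [0.202, -0.019, 0.279], 'ee_rot': [3.099, -0.05, -0.201]}
[ 0.0402 -0.0512 -0.9979]
radial 0.05404155965394644 tang -0.03630409992161027
t 13.23 pos [ 0.2018 -0.0192  0.2794] rot [ 3.099 -0.05  -0.201] units [0.623 1.79  1.286] yaw 0
```

```bash
python3 g.py .17 -.115 .28; python3 g.py .089 -.013 .28
```

```text
t 13.23 pos [ 0.2018 -0.0192  0.2794] rot [ 3.099 -0.05  -0.201] units [-0.479  4.007  0.122] yaw 0
t 13.23 pos [ 0.2018 -0.0192  0.2794] rot [ 3.099 -0.05  -0.201] units [-4.464  0.669 -0.218] yaw 0
```

Request:
servo_tool(
  moves=[
    [-0.48,4,0.12,0,0],
    [-0.48,4,0.12,0,0],
    [-0.48,4,0.12,0,0],
    [-0.48,4,0.12,0,0],
    [-1.5,3.2,0,0,0],
    [-3,1.9,-0.1,0,0],
    [-4.5,0.67,-0.2,0,0],
    [-4.5,0.67,-0.2,0,0],
    [-4.5,0.67,-0.2,0,0],
  ],
)

```text
time: 13.98
tool_pos: [0.1775, -0.0443, 0.3091]
ee_rot: [3.098, -0.014, -0.204]
wrist_force: [0.7, 0.9, -0.4]
width: 0.0941
finger_force: 0.0
```

```bash
python3 st.py
```

```text
{'time': 13.983, 'joint_positions': [-0.484, -0.757, 1.767, -0.044, 2.105, 1.268], 'tool_pos': [0.178, -0.044, 0.309], 'ee_rot': [3.098, -0.014, -0.204]}
[ 0.0053 -0.0452 -0.999 ]
radial 0.025726096685387362 tang -0.037583076180938854
t 13.98 pos [ 0.1775 -0.0443  0.3091] rot [ 3.098 -0.014 -0.204] units [1.112 2.032 2.469] yaw 0
```

```bash
python3 g.py .08 -.17 .31; python3 g.py .065 -.045 .31
```

```text
t 13.98 pos [ 0.1775 -0.0443  0.3091] rot [ 3.098 -0.014 -0.204] units [-2.798  5.713  0.17 ] yaw 0
t 13.98 pos [ 0.1775 -0.0443  0.3091] rot [ 3.098 -0.014 -0.204] units [-4.4    0.944 -0.06 ] yaw 0
```

Request:
servo_tool(
  moves=[
    [-2.8,5.7,0.17,0,0],
    [-2.8,5.7,0.17,0,0],
    [-2.8,5.7,0.17,0,0],
    [-2.8,5.7,0.17,0,0],
    [-2.8,5.7,0.17,0,0],
    [-3.2,4.5,0.1,0,0],
    [-3.8,2.8,0,0,0],
    [-4.4,0.94,-0.06,0,0],
    [-4.4,0.94,-0.06,0,0],
    [-4.4,0.94,-0.06,0,0],
  ],
)

```text
time: 14.82
tool_pos: [0.1225, -0.1089, 0.3432]
ee_rot: [3.113, 0.016, -0.207]
wrist_force: [0.2, 0.4, 0.1]
width: 0.094
finger_force: 0.0
```

```bash
python3 st.py; python3 g.py .3 -.2 .24 1.57;  python3 g.py .5805 -.127 .16 1.57
```

```text
{'time': 14.817, 'joint_positions': [-1.008, -0.757, 1.694, -0.039, 2.194, 0.746], 'tool_pos': [0.122, -0.109, 0.343], 'ee_rot': [3.113, 0.016, -0.207]}
[-0.0218 -0.0245 -0.9995]
radial 0.00910565400329295 tang -0.03151866580774891
t 14.82 pos [ 0.1225 -0.1089  0.3432] rot [ 3.113  0.016 -0.207] units [0.492 2.957 3.805] yaw 0
t 14.82 pos [ 0.1225 -0.1089  0.3432] rot [ 3.113  0.016 -0.207] units [7.764 1.989 4.059] yaw -16.971
t 14.82 pos [ 0.1225 -0.1089  0.3432] rot [ 3.113  0.016 -0.207] units [18.194 -3.261  6.941] yaw -16.971
```

Request:
servo_tool(
  moves=[
    [18.2,-3.26,3,-17,0],
    [18.2,-3.26,3,-17,0],
    [18.2,-3.26,3,-17,0],
    [18.2,-3.26,3,-17,0],
    [18.2,-3.26,3,-17,0],
    [18.2,-3.26,3,-17,0],
    [18.2,-3.26,3,-17,0],
    [18.2,-3.26,3,-17,0],
    [18.2,-3.26,3,-17,0],
    [18.2,-3.26,3,-17,0],
  ],
)

```text
time: 15.65
tool_pos: [0.5289, -0.1217, 0.2665]
ee_rot: [-3.133, 0.032, 1.038]
wrist_force: [-0.8, 0.3, 0.3]
width: 0.0941
finger_force: 0.0
```

```bash
python3 st.py|head -2; python3 g.py .5805 -.127 .137 1.57
```

```text
{'time': 15.65, 'joint_positions': [-0.312, 0.081, 1.258, -0.03, 1.817, 0.214], 'tool_pos': [0.529, -0.122, 0.266], 'ee_rot': [-3.133, 0.032, 1.038]}
[-0.0233 -0.0232 -0.9995]
t 15.65 pos [ 0.5289 -0.1217  0.2665] rot [-3.133  0.032  1.038] units [1.029 1.927 5.133] yaw -5.082
```

Request:
servo_tool(
  moves=[
    [1.03,1.93,5.13,-5.1,0],
    [1.03,1.93,5.13,-5.1,0],
    [1.03,1.93,5.13,-5.1,0],
    [1.03,1.93,5.13,-5.1,0],
    [1.03,1.93,5.13,-5.1,0],
    [1.03,1.93,5.13,-5.1,0],
    [1.03,1.93,5.13,-5.1,0],
    [1.03,1.93,5.13,-5.1,0],
  ],
)

```text
time: 16.32
tool_pos: [0.579, -0.1281, 0.1394]
ee_rot: [-3.121, 0.024, 1.564]
wrist_force: [0.0, 0.6, 0.3]
width: 0.0942
finger_force: 0.0
```

```bash
cat > look.py <<'E'
from h import *
s=shot('wrist'); im=s['image']
(c,r),e=glasspos(s,.017,[.58,-.127,.017]); print(c,r,e)
cv2.imwrite('pics/w_glass.png',im); goto(c[0],c[1],.0125,1.57)
h=cv2.cvtColor(im,cv2.COLOR_BGR2HSV)
u,v=map(int,e[0]); print([tuple(map(int,x)) for x in h[v-26:v+28:3,u]]);print([tuple(map(int,x)) for x in h[v,u-28:u+30:3]])
E
python3 look.py
```

```text
[ 0.58277192 -0.12591071] 0.015472770131189258 ((253.5217742919922, 180.92385864257812), (28.98493766784668, 35.66777038574219), 86.05374908447266)
t 16.37 pos [ 0.579  -0.1281  0.1397] rot [-3.122  0.024  1.564] units [0.21  0.25  5.081] yaw -0.055
[(111, 137, 80), (110, 141, 78), (110, 141, 78), (104, 89, 83), (98, 65, 126), (97, 61, 141), (98, 61, 142), (99, 62, 143), (99, 65, 145), (99, 65, 145), (100, 63, 145), (99, 62, 145), (98, 62, 145), (98, 60, 144), (99, 65, 152), (101, 72, 163), (103, 77, 158), (110, 148, 112)]
[(110, 148, 112), (111, 147, 113), (110, 148, 110), (109, 108, 80), (98, 61, 141), (98, 61, 141), (98, 61, 142), (98, 61, 142), (99, 64, 144), (99, 65, 145), (99, 62, 143), (100, 60, 144), (98, 61, 143), (97, 61, 143), (97, 60, 141), (100, 67, 156), (107, 108, 127), (111, 145, 123), (110, 143, 123), (110, 141, 119)]
```

Request:
servo_tool(
  moves=[
    [0.2,0.25,2,0,0.35],
    [0.2,0.25,3.5,0,0.35],
    [0.2,0.25,4.5,0,0.35],
    [0.2,0.25,5.08,0,0.35],
    [0.2,0.25,5.08,0,0.35],
    [0.2,0.25,5.08,0,0.7],
    [0.2,0.25,5.08,0,0.7],
    [0.2,0.25,5.08,0,0.7],
    [0.2,0.25,5.08,0,0.7],
    [0.2,0.25,5.08,0,0.7],
  ],
)

```text
time: 17.2
tool_pos: [0.5834, -0.1263, 0.0135]
ee_rot: [-3.123, 0.025, 1.565]
wrist_force: [0.6, 0.3, 4.3]
width: 0.0344
finger_force: 30.0
```

Request:
servo_tool(
  moves=[
    [0,0,0,0,0.7],
    [0,0,0,0,0.7],
    [0,0,0,0,0.7],
  ],
)

```text
time: 17.45
tool_pos: [0.5834, -0.1263, 0.0135]
ee_rot: [-3.123, 0.025, 1.565]
wrist_force: [-0.6, -0.5, 6.1]
width: 0.0342
finger_force: 30.0
```

Request:
servo_tool(
  moves=[
    [0,0,0,0,0.35],
    [0,0,0,0,0.35],
    [0,0,0,0,0.35],
    [0,0,0,14,0.35],
    [0,0,0,14,0.35],
    [0,0,0,14,0.35],
    [0,0,0,14,0.35],
    [0,0,0,14,0.35],
    [0,0,0,14,0.35],
    [0,0,0,14,0.35],
  ],
)

```text
time: 18.28
tool_pos: [0.5813, -0.1258, 0.0105]
ee_rot: [3.139, 0.033, 0.684]
wrist_force: [-0.4, -0.1, 0.2]
width: 0.0614
finger_force: 0.0
```

Request:
servo_tool(
  moves=[
    [0,0,0,6,0.35],
    [0,0,0,6,0.35],
    [0,0,0,6,0.35],
    [0,0,0,6,0.35],
    [0,0,0,6,0.35],
    [0,0,0,6,0.35],
    [0,0,0,6,0.7],
    [0,0,0,6,0.7],
    [0,0,0,6,0.7],
    [0,0,0,6,0.7],
  ],
)

```text
time: 19.12
tool_pos: [0.5818, -0.1259, 0.0111]
ee_rot: [3.12, 0.024, 0.062]
wrist_force: [0.5, 0.4, -0.5]
width: 0.0377
finger_force: 0.1
```

```bash
python3 st.py; python3 g.py .5835 -.126 .0125 0
```

```text
{'time': 19.117, 'joint_positions': [-0.291, 0.312, 1.502, -0.03, 1.342, 1.224], 'tool_pos': [0.582, -0.126, 0.011], 'ee_rot': [3.12, 0.024, 0.062]}
[-0.0229 -0.0235 -0.9995]
radial -0.015203627927867655 tang -0.02906496089105647
t 19.12 pos [ 0.5818 -0.1259  0.0111] rot [3.12  0.024 0.062] units [-14.885  -3.226  -9.27 ] yaw 0
t 19.12 pos [ 0.5818 -0.1259  0.0111] rot [3.12  0.024 0.062] units [ 0.067  0.009 -0.058] yaw 0.595
```

Request:
servo_tool(
  moves=[
    [0,0,0,0,0.7],
    [0,0,0,0,0.7],
    [0,0,0,0,0.7],
    [0,0,0,0,0.7],
    [0,0,0,0,0.7],
  ],
)

```text
time: 19.53
tool_pos: [0.5818, -0.1259, 0.0111]
ee_rot: [3.12, 0.024, 0.061]
wrist_force: [-0.8, 0.5, 0.2]
width: 0.0347
finger_force: 30.0
```

Request:
servo_tool(
  moves=[
    [0,0,-0.2,0,0.7],
    [0,0,-1,0,0.7],
    [0,0,-2,0,0.7],
    [0,0,-4,0,0.7],
    [0,0,-6,0,0.7],
    [0,0,-8,0,0.7],
    [0,0,-8,0,0.7],
    [0,0,-8,0,0.7],
  ],
)

```text
time: 20.2
tool_pos: [0.5896, -0.122, 0.2205]
ee_rot: [3.114, 0.009, 0.061]
wrist_force: [1.0, 0.1, 0.0]
width: 0.0351
finger_force: 30.0
```

```bash
python3 st.py; python3 g.py .574 .176 .22; python3 - <<'E'
from h import *
o=robot.get_obs(); T=Rm(o['ee_rot']); tp=np.array(o['tool_pos'])
s=shot('wrist'); cv2.imwrite('pics/held.png',s['image'][130:330,130:380].repeat(3,0).repeat(3,1))
print('tcp px',proj(s,tp),'glass top px',proj(s,tp+T@[0,0,-.0045]))
E
```

```text
{'time': 20.2, 'joint_positions': [-0.281, 0.204, 1.21, -0.029, 1.727, 1.223], 'tool_pos': [0.59, -0.122, 0.221], 'ee_rot': [3.114, 0.009, 0.061]}
[-0.0077 -0.0278 -0.9996]
radial 0.0003240801030672813 tang -0.028831034555778047
t 20.2 pos [ 0.5896 -0.122   0.2205] rot [3.114 0.009 0.061] units [-14.964  -3.33   -1.129] yaw 0
t 20.2 pos [ 0.5896 -0.122   0.2205] rot [3.114 0.009 0.061] units [  0.106 -11.932  -0.305] yaw 0
tcp px [[245.4379175  244.06620521]] glass top px [[245.40329061 247.41155848]]
```

View pics/held.png

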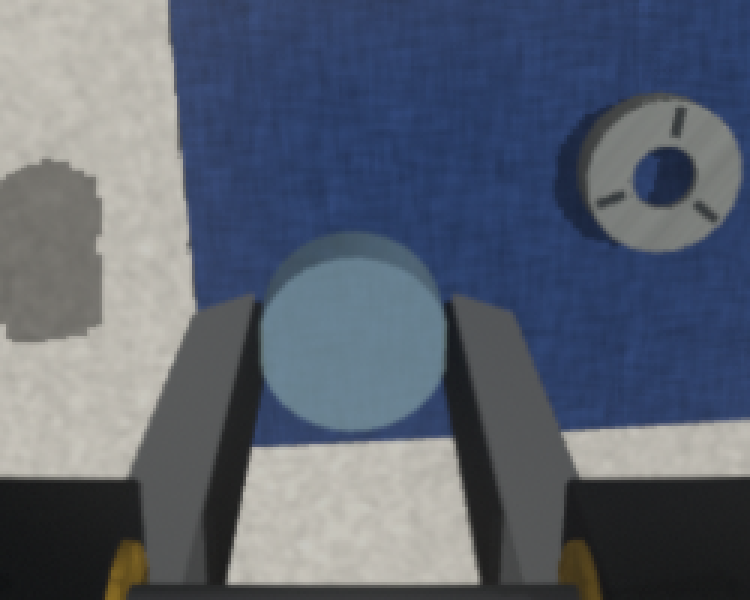

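The held glass's top face is centred at about (247.8, 244.5), sitting square between the fingers. Next I go over the cell.

Request:
servo_tool(
  moves=[
    [0.1,-11.9,-0.3,0,0.7],
    [0.1,-11.9,-0.3,0,0.7],
    [0.1,-11.9,-0.3,0,0.7],
    [0.1,-11.9,-0.3,0,0.7],
    [0.1,-11.9,-0.3,0,0.7],
    [0.1,-11.9,-0.3,0,0.7],
    [0.1,-11.9,-0.3,0,0.7],
    [0.1,-11.9,-0.3,0,0.7],
    [0.1,-11.9,-0.3,0,0.7],
    [0.1,-11.9,-0.3,0,0.7],
  ],
)

```text
time: 21.08
tool_pos: [0.57, 0.1755, 0.2101]
ee_rot: [3.118, 0.027, 0.062]
wrist_force: [1.2, -0.4, 0.0]
width: 0.035
finger_force: 30.0
```

```bash
python3 st.py; python3 - <<'E'
from h import *
s=shot('wrist'); cv2.imwrite('pics/c1full.png',s['image']); cv2.imwrite('pics/c1.png',cv2.resize(s['image'][120:290,150:350],None,fx=3.5,fy=3.5,interpolation=cv2.INTER_CUBIC))
E
```

```text
{'time': 21.083, 'joint_positions': [0.215, 0.216, 1.216, -0.019, 1.74, 1.721], 'tool_pos': [0.57, 0.176, 0.21], 'ee_rot': [3.118, 0.027, 0.062]}
[-0.0257 -0.0252 -0.9994]
radial -0.030464099444514114 tang -0.019140941199879316
t 21.08 pos [0.57   0.1755 0.2101] rot [3.118 0.027 0.062] units [-14.533   4.284  -1.1  ] yaw 0
```

View pics/c1.png

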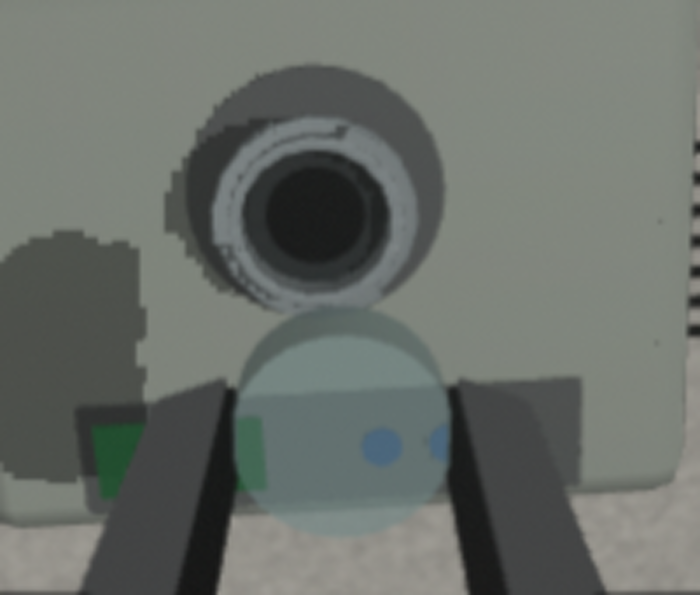

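```bash
cat > cell.py <<'E'
import sys
from h import *
def cell(s,uv,thr=105):
    g=cv2.cvtColor(s['image'],cv2.COLOR_BGR2GRAY); pts=[]
    for a in np.arange(0,360,6):
        a=np.radians(a); rr=np.arange(8,32,.25)
        q=uv+np.c_[np.cos(a)*rr,np.sin(a)*rr]
        p=cv2.remap(g,q[:,0].astype(np.float32)[None],q[:,1].astype(np.float32)[None],1)[0]
        i=np.argmax(p>thr)
        if i: pts.append(q[i])
    pts=np.array(pts); 
    for _ in range(4):
        c,r=circ(s,pts,.1); d=np.linalg.norm(plane(s,pts,.1)[:,:2]-c,axis=1)-r; pts=pts[abs(d)<max(.0007,1.5*d.std())]
    return c,r,len(pts),d.std()
if __name__=='__main__':
    o=robot.get_obs(); T=Rm(o['ee_rot']); tp=np.array(o['tool_pos'])
    s=shot('wrist')
    for thr in (85,100,115): print(cell(s,np.array([240.4,182.9]),thr))
    c=cell(s,np.array([240.4,182.9]),100)[0]
    top=tp+T@[0,0,-.0059]
    g=plane(s,[247.8,244.5],top[2])[0]; print('glass in tool',T.T@(g-tp))
    bot=g[:2]+.0
    print('cell - glass',c-g[:2],'units tool',(T.T@np.r_[c-g[:2],0])/.025)
E
python3 cell.py; python3 - <<'E'
import cv2
g=cv2.imread('pics/c1full.png',0); print(g[183,205:276].tolist()); print(g[150:216,240].tolist())
E
```

```text
(array([0.5753489, 0.1785463]), np.float64(0.01881170003620792), 56, np.float64(0.00023586611014475591))
(array([0.57515538, 0.17859101]), np.float64(0.019317348397912815), 60, np.float64(0.00016324320773857266))
(array([0.57507404, 0.17863694]), np.float64(0.019928127883921933), 60, np.float64(0.00020648877602136943))
glass in tool [ 0.00246651  0.00135285 -0.00593361]
cell - glass [0.00207562 0.00496469] units tool [ 0.09477798 -0.19312704 -0.00701763]
[52, 51, 51, 51, 54, 80, 120, 124, 125, 124, 120, 122, 120, 105, 77, 50, 47, 47, 47, 46, 43, 32, 27, 28, 27, 28, 28, 28, 27, 27, 27, 27, 28, 27, 26, 28, 27, 26, 28, 27, 29, 27, 28, 28, 27, 27, 28, 27, 33, 40, 43, 36, 34, 36, 39, 53, 86, 121, 126, 126, 122, 119, 117, 112, 96, 81, 79, 79, 80, 81, 96]
[80, 80, 82, 98, 122, 124, 124, 115, 97, 107, 122, 120, 101, 51, 42, 47, 47, 42, 30, 29, 29, 28, 28, 28, 28, 28, 29, 27, 28, 28, 28, 27, 28, 28, 28, 28, 26, 27, 28, 27, 28, 27, 29, 27, 33, 41, 48, 48, 47, 49, 62, 77, 77, 89, 114, 122, 115, 104, 99, 92, 91, 94, 95, 94, 95, 96]
```

```bash
python3 g.py .5723 .1807 .13
```

```text
t 21.18 pos [0.5707 0.1742 0.211 ] rot [3.119 0.026 0.059] units [ 0.164 -0.329  3.231] yaw 0
```

Request:
servo_tool(
  moves=[
    [0.19,-0.3,1,0,0.7],
    [0.19,-0.3,2,0,0.7],
    [0.19,-0.3,2.8,0,0.7],
    [0.19,-0.3,3.23,0,0.7],
    [0.19,-0.3,3.23,0,0.7],
    [0.19,-0.3,3.23,0,0.7],
    [0.19,-0.3,3.23,0,0.7],
  ],
)

```text
time: 21.77
tool_pos: [0.5743, 0.1813, 0.1328]
ee_rot: [3.12, 0.021, 0.06]
wrist_force: [0.4, 0.1, -0.6]
width: 0.0348
finger_force: 30.0
```

```bash
python3 g.py .5729 .1799 .13;  python3 - <<'E'
from h import *
s=shot('wrist'); cv2.imwrite('pics/c2full.png',s['image']); cv2.imwrite('pics/c2.png',cv2.resize(s['image'][170:300,170:320],None,fx=4.5,fy=4.5,interpolation=cv2.INTER_CUBIC))
E
python3 g.py .5729 .1799 .13
```

```text
t 21.77 pos [0.5743 0.1813 0.1328] rot [3.12  0.021 0.06 ] units [-0.056  0.05   0.114] yaw 0
t 21.82 pos [0.5744 0.1816 0.1331] rot [3.12 0.02 0.06] units [-0.063  0.061  0.129] yaw 0
```

View pics/c2.png

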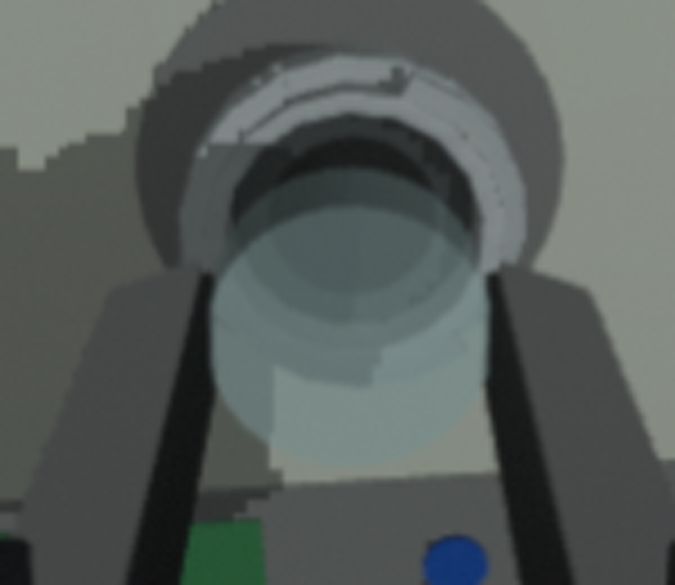

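```bash
python3 - <<'E'
from h import *
im=cv2.imread('pics/c2full.png',0)
for r in (200,206,212,216,220): print(r,im[r,206:290].tolist())
print('glass rows'); 
for r in (236,246): print(r,im[r,210:284].tolist())
print('col249',im[180:276,249].tolist())
E
```

```text
200 [53, 53, 53, 53, 53, 53, 53, 54, 61, 75, 95, 120, 130, 130, 131, 131, 120, 91, 102, 116, 125, 127, 127, 126, 121, 105, 77, 59, 52, 51, 49, 50, 50, 50, 50, 49, 49, 45, 43, 43, 41, 38, 38, 39, 40, 43, 44, 46, 48, 48, 50, 50, 51, 51, 47, 38, 39, 44, 50, 68, 91, 110, 123, 126, 127, 126, 118, 111, 126, 128, 127, 126, 127, 126, 121, 106, 90, 84, 84, 84, 83, 84, 84, 84]
206 [52, 53, 52, 53, 53, 54, 62, 78, 80, 80, 81, 81, 80, 78, 77, 79, 78, 78, 73, 63, 43, 35, 35, 35, 34, 35, 36, 34, 29, 25, 24, 23, 24, 24, 25, 26, 27, 29, 30, 31, 31, 33, 33, 32, 31, 30, 30, 29, 29, 28, 27, 28, 28, 29, 29, 31, 38, 43, 42, 42, 40, 37, 35, 36, 43, 70, 108, 126, 130, 131, 132, 131, 127, 127, 126, 125, 125, 121, 105, 87, 84, 83, 84, 83]
212 [52, 53, 52, 53, 58, 72, 79, 80, 80, 80, 80, 78, 80, 79, 77, 68, 40, 35, 34, 34, 35, 35, 37, 43, 48, 49, 51, 52, 52, 53, 53, 52, 53, 53, 53, 54, 55, 56, 57, 57, 58, 59, 61, 60, 61, 61, 63, 62, 63, 63, 64, 64, 66, 65, 65, 66, 65, 63, 57, 51, 49, 50, 50, 46, 38, 36, 36, 37, 54, 96, 126, 130, 130, 127, 120, 126, 127, 126, 124, 120, 106, 86, 83, 84]
216 [52, 52, 52, 59, 75,
[... 1132 characters left out ...]
12, 112, 112, 113, 113, 113, 113, 112, 111, 111, 111, 109, 110, 110, 110, 110, 110, 111, 110, 111, 111, 111, 111, 112, 114, 118, 120, 123, 127, 130, 131, 131, 130, 131, 130, 130, 131, 130, 130, 129, 128, 126, 128, 133, 135, 133, 118, 73, 33, 25, 27, 28, 30]
col249 [82, 83, 99, 122, 129, 130, 131, 125, 107, 88, 106, 130, 130, 127, 112, 76, 49, 50, 50, 48, 39, 29, 27, 29, 27, 28, 32, 47, 60, 62, 62, 61, 60, 61, 62, 70, 83, 87, 88, 87, 87, 87, 87, 87, 87, 87, 87, 88, 87, 87, 88, 87, 89, 90, 90, 95, 100, 100, 100, 100, 100, 105, 111, 112, 111, 111, 110, 113, 115, 113, 113, 113, 112, 112, 112, 116, 126, 134, 135, 134, 134, 134, 134, 134, 134, 134, 134, 134, 134, 134, 134, 134, 134, 134, 135, 133]
```

```bash
python3 - <<'E'
from h import *
from scipy.optimize import least_squares
o=robot.get_obs(); T=Rm(o['ee_rot']); tp=np.array(o['tool_pos']); s=shot('wrist')
uv=[(231.7,200),(265.8,200),(225.4,206),(271.4,206),(221.5,212),(274.7,212),(220.7,216),(275.9,216),(249,194.8)]
p=plane(s,uv,.1)[:,:2]
f=least_squares(lambda c:np.linalg.norm(p-c,axis=1)-.01925,p.mean(0)+[0,-.01]); c=f.x; print('cell',c,f.fun*1e3)
g=plane(s,[247.4,244.4],tp[2]+.0059)[0]; g2=g+T[:,2]*.010
print('glass',g,g2,'need',c-g2[:2],'tp',tp); goto(tp[0]+(c-g2[:2])[0],tp[1]+(c-g2[:2])[1],.112)
E
```

```text
cell [0.57465192 0.17912601] [-0.00956411  0.23627139 -0.12839511 -0.09148963  0.05885644 -0.18775558
 -0.27630165 -0.22227872  0.11774128]
glass [0.57713695 0.18073514 0.13904719] [0.57694574 0.18050862 0.12905159] need [-0.00229382 -0.00138261] tp [0.57443637 0.18157717 0.13314719]
t 21.87 pos [0.5744 0.1818 0.1332] rot [3.12  0.02  0.061] units [-0.077  0.039  0.85 ] yaw 0
```

Request:
servo_tool(
  moves=[
    [-0.08,0.04,0.4,0,0.7],
    [-0.08,0.04,0.7,0,0.7],
    [-0.08,0.04,0.85,0,0.7],
    [-0.08,0.04,0.85,0,0.7],
    [-0.08,0.04,0.85,0,0.7],
  ],
)

```text
time: 22.28
tool_pos: [0.5703, 0.1802, 0.1091]
ee_rot: [3.119, 0.025, 0.061]
wrist_force: [-0.3, -0.1, 0.7]
width: 0.0347
finger_force: 30.0
```

```bash
python3 g.py .5721 .1804 .107; python3 - <<'E'
from h import *
s=shot('wrist'); cv2.imwrite('pics/c3full.png',s['image']); im=cv2.cvtColor(s['image'],cv2.COLOR_BGR2GRAY)
for r in (206,212,216,220): print(r,im[r,206:290].tolist())
print(im[246,206:290].tolist()); print('col',im[180:280,248].tolist())
E
```

```text
t 22.28 pos [0.5703 0.1802 0.1091] rot [3.119 0.025 0.061] units [ 0.073 -0.006  0.084] yaw 0
206 [54, 55, 54, 57, 68, 83, 103, 124, 132, 134, 133, 134, 123, 90, 88, 102, 119, 129, 130, 131, 130, 129, 123, 103, 70, 49, 41, 38, 38, 39, 37, 36, 37, 37, 36, 35, 35, 35, 35, 35, 36, 42, 44, 42, 42, 42, 46, 46, 48, 50, 52, 53, 52, 52, 52, 49, 39, 40, 46, 52, 66, 88, 107, 119, 126, 128, 130, 130, 123, 105, 108, 128, 130, 130, 129, 129, 129, 124, 113, 95, 86, 85, 85, 85]
212 [54, 64, 96, 129, 133, 132, 133, 134, 134, 123, 96, 111, 126, 129, 129, 127, 116, 78, 43, 35, 35, 37, 39, 44, 52, 57, 58, 55, 54, 54, 54, 54, 55, 55, 55, 57, 57, 57, 58, 58, 60, 59, 60, 60, 60, 61, 62, 62, 62, 64, 63, 63, 63, 65, 65, 66, 66, 66, 62, 54, 44, 38, 35, 36, 37, 39, 52, 81, 107, 114, 121, 134, 135, 132, 122, 124, 128, 128, 128, 127, 127, 118, 95, 87]
216 [59, 89, 129, 133, 133, 133, 130, 122, 113, 126, 120, 88, 82, 76, 61, 40, 36, 36, 42, 50, 58, 59, 59, 57, 54, 52, 53, 53, 54, 54, 55, 56, 60, 63, 66, 72, 75, 78, 79, 80, 79, 79, 81, 83, 82, 79, 77, 76, 74, 73, 70, 68, 66, 65, 66, 65, 66, 66, 65, 68, 69, 74, 75
[... 563 characters left out ...]
 100, 97, 96, 96, 96, 96, 96, 96, 96, 95, 96, 96, 95, 96, 95, 96, 96, 95, 96, 96, 96, 96, 96, 95, 96, 96, 95, 96, 96, 95, 96, 96, 97, 97, 98, 102, 107, 110, 110, 110, 111, 110, 110, 111, 113, 115, 114, 104, 72, 33, 26, 26, 27, 31, 46, 66, 72, 73, 73, 73]
col [85, 85, 84, 83, 82, 84, 101, 123, 131, 132, 133, 132, 120, 95, 88, 108, 132, 132, 130, 128, 105, 59, 51, 51, 51, 48, 44, 50, 59, 59, 59, 60, 60, 59, 60, 67, 81, 87, 88, 88, 89, 88, 88, 89, 89, 89, 89, 89, 88, 88, 89, 88, 88, 88, 89, 88, 88, 89, 88, 88, 89, 89, 89, 89, 91, 94, 96, 95, 95, 95, 95, 100, 107, 112, 113, 113, 112, 112, 113, 115, 115, 114, 114, 114, 114, 113, 115, 123, 133, 136, 136, 136, 135, 137, 137, 134, 107, 93, 124, 134]
```

```bash
python3 - <<'E'
from h import *
from scipy.optimize import least_squares
o=robot.get_obs(); T=Rm(o['ee_rot']); tp=np.array(o['tool_pos']); s=shot('wrist')
uv=[(229.6,206),(266.9,206),(222.8,212),(273.1,212),(220.3,216),(276.2,216),(217.7,220),(277.6,220),(248,200.4)]
p=plane(s,uv,.1)[:,:2]
f=least_squares(lambda c:np.linalg.norm(p-c,axis=1)-.01925,p.mean(0)+[0,-.01]); c=f.x; print('cell',c,(f.fun*1e3).round(2))
g=plane(s,[247.3,244.4],tp[2]+.0059)[0]; g2=g+T[:,2]*.010
print('glass',g,g2,'need',c-g2[:2],'tp',tp,T[:,2]); goto(tp[0]+(c-g2[:2])[0],tp[1]+(c-g2[:2])[1],.104)
E
```

```text
cell [0.57471968 0.17888467] [-0.    0.11 -0.03 -0.09 -0.23  0.06  0.08 -0.21  0.12]
glass [0.57327814 0.17949536 0.1154558 ] [0.57304509 0.17925935 0.1054613 ] need [ 0.00167459 -0.00037468] tp [0.57054918 0.18027228 0.1095558 ] [-0.02330499 -0.02360054 -0.99944979]
t 22.38 pos [0.5707 0.1803 0.1098] rot [3.12  0.024 0.061] units [0.065 0.014 0.23 ] yaw 0
```

Request:
servo_tool(
  moves=[
    [0.07,0.01,0.0,0,0.7],
    [0.07,0.01,0.1,0,0.7],
    [0.07,0.01,0.23,0,0.7],
    [0.07,0.01,0.23,0,0.7],
    [0.07,0.01,0.23,0,0.7],
    [0.07,0.01,0.23,0,0.7],
  ],
)

```text
time: 22.88
tool_pos: [0.5723, 0.1799, 0.1039]
ee_rot: [3.12, 0.024, 0.061]
wrist_force: [0.1, 0.2, 0.0]
width: 0.0348
finger_force: 30.0
```

```bash
python3 st.py|head -2;python3 g.py .5722 .1799 .102
```

```text
{'time': 22.883, 'joint_positions': [0.221, 0.259, 1.375, -0.018, 1.535, 1.731], 'tool_pos': [0.572, 0.18, 0.104], 'ee_rot': [3.12, 0.024, 0.061]}
[-0.023  -0.0235 -0.9995]
t 22.88 pos [0.5723 0.1799 0.1039] rot [3.12  0.024 0.061] units [-0.003 -0.     0.076] yaw 0
```

Perfectly tracked with zero force: the glass is already in the bore. I'm continuing gently.

Request:
servo_tool(
  moves=[
    [0,0,0.05,0,0.7],
    [0,0,0.1,0,0.7],
    [0,0,0.1,0,0.7],
    [0,0,0.1,0,0.7],
  ],
)

```text
time: 23.22
tool_pos: [0.5722, 0.1799, 0.1014]
ee_rot: [3.12, 0.024, 0.061]
wrist_force: [0.9, 0.6, -1.3]
width: 0.0349
finger_force: 30.0
```

Request:
servo_tool(
  moves=[
    [0,0,0.04,0,0.7],
    [0,0,0.04,0,0.7],
    [0,0,0.04,0,0.45],
    [0,0,0.04,0,0.45],
    [0,0,0.04,0,0.45],
    [0,0,0.04,0,0.3],
    [0,0,-0.3,0,0.3],
    [0,0,-1,0,0.3],
    [0,0,-2,0,0.3],
    [0,0,-3,0,0.3],
  ],
)

```text
time: 24.05
tool_pos: [0.5735, 0.1816, 0.177]
ee_rot: [3.119, 0.026, 0.061]
wrist_force: [0.3, 0.0, -0.9]
width: 0.0657
finger_force: 0.0
```

Request:
servo_tool(
  moves=[
    [0,0,-1.2,0,0],
    [0,0,-1.2,0,0],
    [0,0,-1.2,0,0],
    [0,0,-1.2,0,0],
  ],
)

```text
time: 24.38
tool_pos: [0.5745, 0.1823, 0.2061]
ee_rot: [3.12, 0.025, 0.061]
wrist_force: [-0.4, -0.9, 0.1]
width: 0.0887
finger_force: 0.0
```

```bash
python3 st.py|head -2; python3 - <<'E'
from h import *
s=shot('wrist'); cv2.imwrite('pics/c4full.png',s['image'])
u,v=proj(s,[.5747,.1789,.1])[0]; print(u,v)
x,y=int(u),int(v); c=s['image'][y-45:y+45,x-55:x+55]
cv2.imwrite('pics/c4.png',cv2.resize(c,None,fx=7,fy=6.6,interpolation=cv2.INTER_CUBIC))
E
```

```text
{'time': 24.383, 'joint_positions': [0.224, 0.228, 1.209, -0.018, 1.732, 1.73], 'tool_pos': [0.574, 0.182, 0.206], 'ee_rot': [3.12, 0.025, 0.061]}
[-0.0232 -0.0235 -0.9995]
247.2249647684123 190.39744539940463
```

View pics/c4.png

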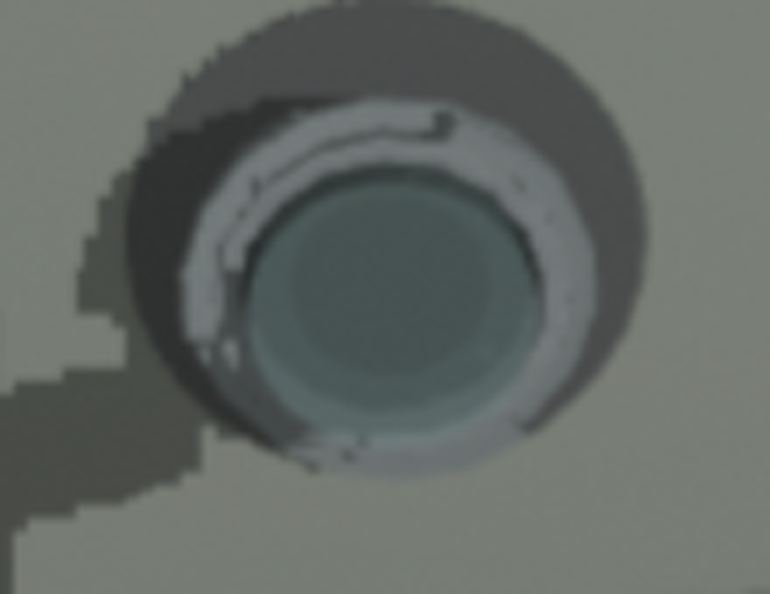

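```bash
python3 - <<'E'
from h import *
s=shot('wrist'); x,y=int(247.22),int(190.4)
for n,p,z in [('A',(450,125),.098),('A2',(445,112),.099),('B',(203,345),.098),('C',(312,458),.097)]:
    w=plane(s,[x-55+p[0]/7-.5+.07,y-45+p[1]/6.6-.5+.07],z)[0]; d=w[:2]-[.5747,.1789]; print(n,np.hypot(*d),np.degrees(np.arctan2(d[1],d[0])))
p=proj(s,[[.5747+.027,.1789,.1],[.5747,.1789+.027,.1]]); print('x->',p)
E
python3 g.py .569 -.2525 .25 
```

```text
A 0.024395543862421796 -14.588869333137422
A2 0.02606757494677107 -11.849413054950134
B 0.024409577101903262 109.60341124475228
C 0.025476261110458025 160.7668013634819
x-> [[249.0434265  159.72971462]
 [216.20526258 188.41679134]]
t 24.48 pos [0.5738 0.1822 0.2044] rot [3.119 0.028 0.061] units [-1.305 17.378 -1.396] yaw 0
```

Request:
servo_tool(
  moves=[
    [-1.3,17.4,-1.4,-14.4,0],
    [-1.3,17.4,-1.4,-14.4,0],
    [-1.3,17.4,-1.4,-14.4,0],
    [-1.3,17.4,-1.4,-14.4,0],
    [-1.3,17.4,-1.4,-14.4,0],
    [-1.3,17.4,-1.4,-14.4,0],
    [-1.3,17.4,-1.4,-14.4,0],
    [-1.3,17.4,-1.4,-14.4,0],
    [-1.3,17.4,-1.4,-14.4,0],
    [-1.3,17.4,-1.4,-14.4,0],
  ],
)

```text
time: 25.32
tool_pos: [0.5696, -0.21, 0.2454]
ee_rot: [-3.124, 0.029, 1.247]
wrist_force: [1.7, 0.6, 0.2]
width: 0.0938
finger_force: 0.0
```

```bash
python3 g.py .569 -.2525 .14 1.57
```

```text
t 25.32 pos [ 0.5696 -0.21    0.2454] rot [-3.124  0.029  1.247] units [-1.496  0.594  4.251] yaw -3.088
```

Request:
servo_tool(
  moves=[
    [-1.5,0.6,4.25,-3.1,0],
    [-1.5,0.6,4.25,-3.1,0],
    [-1.5,0.6,4.25,-3.1,0],
    [-1.5,0.6,4.25,-3.1,0],
    [-1.5,0.6,4.25,-3.1,0],
    [-1.5,0.6,4.25,-3.1,0],
    [-1.5,0.6,4.25,-3.1,0],
  ],
)

```text
time: 25.9
tool_pos: [0.5717, -0.251, 0.145]
ee_rot: [-3.123, 0.026, 1.565]
wrist_force: [0.6, -0.8, -0.1]
width: 0.0944
finger_force: 0.0
```

```bash
cat > ring.py <<'E'
from h import *
def ring(s,near,z,out=.0315,thr=90,hi=100):
    "ring top: outer circle by edge search, mark angles by dark pixels at r=.023"
    g=cv2.cvtColor(s['image'],cv2.COLOR_BGR2GRAY); hsv=cv2.cvtColor(s['image'],cv2.COLOR_BGR2HSV)
    m=((hsv[...,1]<60)&(g>hi)).astype(np.uint8); m=cv2.morphologyEx(m,cv2.MORPH_CLOSE,np.ones((5,5)))
    cs=[c for c in cv2.findContours(m,0,cv2.CHAIN_APPROX_NONE)[0] if cv2.contourArea(c)>800]
    u=proj(s,[*near,z])[0]; k=min(cs,key=lambda c:np.hypot(*(c.mean(0)[0]-u)))
    c,r=circ(s,cv2.convexHull(k),z)
    a=np.radians(np.arange(0,360,1)); prof=[]
    for rr in (.019,.022,.025,.028):
        q=proj(s,np.c_[c[0]+rr*np.cos(a),c[1]+rr*np.sin(a),np.full(360,z)]).astype(np.float32)
        prof.append(cv2.remap(g,q[:,0][None],q[:,1][None],1)[0].astype(float))
    prof=np.mean(prof,0); f=prof.reshape(3,120).sum(0); w=np.clip(np.median(f)-f-15,0,None)
    ph=np.degrees(np.angle((w*np.exp(3j*a[:120])).sum()))/3
    lows=np.where(prof<np.median(prof)-25)[0]
    return c,r,ph,lows,cv2.fitEllipse(k)
if __name__=='__main__':
    o=robot.get_obs(); s=shot('wrist'); cv2.imwrite('pics/r1.png',s['image'])
    c,r,ph,l,e=ring(s,(.569,-.2525),.02); print(c,r,ph,l.tolist(),e,np.round(o['tool_pos'],4))
    g=cv2.cvtColor(s['image'],cv2.COLOR_BGR2GRAY); x,y=map(int,e[0]); print(g[y,x-50:x+50:2].tolist(),g[y-45:y+45:2,x].tolist())
E
python3 ring.py
```

```text
[ 0.57297477 -0.25344721] 0.031168404341506258 -4.396871400426386 [0, 111, 112, 113, 114, 115, 116, 117, 118, 119, 120, 121, 230, 231, 232, 233, 234, 235, 236, 237, 238, 239, 240, 241, 350, 351, 352, 353, 354, 355, 356, 357, 358, 359] ((250.49855041503906, 184.27049255371094), (63.47953796386719, 65.85442352294922), 87.34769439697266) [ 0.5717 -0.251   0.145 ]
[66, 67, 69, 70, 68, 69, 68, 68, 70, 133, 133, 132, 134, 134, 137, 139, 141, 143, 128, 50, 46, 49, 49, 47, 47, 49, 50, 50, 46, 43, 44, 47, 92, 143, 138, 127, 134, 133, 141, 139, 139, 140, 110, 66, 68, 67, 67, 67, 70, 68] [65, 45, 42, 42, 42, 57, 73, 133, 136, 138, 138, 140, 139, 140, 143, 144, 129, 71, 66, 67, 68, 70, 61, 46, 47, 48, 45, 44, 44, 61, 124, 135, 134, 138, 139, 140, 139, 143, 139, 86, 71, 69, 69, 73, 72]
```

```bash
python3 g.py .5715 -.2534 .0075 1.565
```

```text
t 25.95 pos [ 0.5718 -0.251   0.1452] rot [-3.124  0.026  1.566] units [0.047 0.085 5.508] yaw 0.005
```

Request:
servo_tool(
  moves=[
    [0.05,0.09,2,0,0],
    [0.05,0.09,3.5,0,0],
    [0.05,0.09,4.7,0,0],
    [0.05,0.09,5.3,0,0.1],
    [0.05,0.09,5.5,0,0.1],
    [0.05,0.09,5.5,0,0.1],
    [0.05,0.09,5.5,0,0.5],
    [0.05,0.09,5.5,0,0.5],
    [0.05,0.09,5.5,0,0.5],
    [0.05,0.09,5.5,0,0.5],
  ],
)

```text
time: 26.78
tool_pos: [0.5704, -0.2536, 0.0059]
ee_rot: [-3.122, 0.025, 1.565]
wrist_force: [-0.0, -0.3, 3.2]
width: 0.0633
finger_force: 30.0
```

Request:
servo_tool(
  moves=[
    [0,0,0,0,0.5],
    [0,0,0,0,0.5],
    [0,0,0,0,0.5],
  ],
)

```text
time: 27.03
tool_pos: [0.5704, -0.2536, 0.0058]
ee_rot: [-3.122, 0.024, 1.565]
wrist_force: [0.4, 0.4, 6.0]
width: 0.0632
finger_force: 30.0
```

Request:
servo_tool(
  moves=[
    [0,0,-0.3,0,0.5],
    [0,0,-1,0,0.5],
    [0,0,-2.5,0,0.5],
    [0,0,-4,0,0.5],
    [0,0,-5.5,0,0.5],
    [0,0,-7,-1,0.5],
    [0,0,-8,-2,0.5],
    [0,0,-8,-2.9,0.5],
    [0,0,-8,-2.9,0.5],
  ],
)

```text
time: 27.78
tool_pos: [0.5743, -0.249, 0.2066]
ee_rot: [-3.115, 0.018, 1.87]
wrist_force: [1.0, 0.2, -1.7]
width: 0.0631
finger_force: 30.0
```

```bash
python3 g.py .5736 .1804 .205 1.87
```

```text
t 27.78 pos [ 0.5743 -0.249   0.2066] rot [-3.115  0.018  1.87 ] units [16.42   5.032 -0.371] yaw 0.001
```

Request:
servo_tool(
  moves=[
    [16.4,5.03,-0.4,0,0.5],
    [16.4,5.03,-0.4,0,0.5],
    [16.4,5.03,-0.4,0,0.5],
    [16.4,5.03,-0.4,0,0.5],
    [16.4,5.03,-0.4,0,0.5],
    [16.4,5.03,-0.4,0,0.5],
    [16.4,5.03,-0.4,0,0.5],
    [16.4,5.03,-0.4,0,0.5],
    [16.4,5.03,-0.4,0,0.5],
    [16.4,5.03,-0.4,0,0.5],
  ],
)

```text
time: 28.62
tool_pos: [0.5721, 0.1696, 0.2016]
ee_rot: [-3.108, 0.016, 1.866]
wrist_force: [0.7, 0.6, -1.5]
width: 0.063
finger_force: 30.0
```

Request:
servo_tool(
  moves=[
    [1.8,0.55,0,0,0.5],
    [1.8,0.55,0,0,0.5],
    [1.8,0.55,0,0,0.5],
    [1.8,0.55,0,0,0.5],
  ],
)

```text
time: 28.95
tool_pos: [0.5729, 0.2145, 0.201]
ee_rot: [-3.109, 0.017, 1.868]
wrist_force: [-0.1, -0.3, -0.4]
width: 0.0633
finger_force: 30.0
```

```bash
python3 g.py .5736 .1804 .115 1.87; python3 - <<'E'
from h import *
from ring import ring
o=robot.get_obs(); T=Rm(o['ee_rot']); tp=np.array(o['tool_pos'])
s=shot('wrist'); cv2.imwrite('pics/r2.png',s['image'])
z=tp[2]-.0028+.017
c,r,ph,l,e=ring(s,tp[:2],z); print(c,r,ph,l.tolist(),e); print('ring in tool',T.T@(np.r_[c,z]-tp), 'TCP px',proj(s,tp))
from cell import cell
print('cell',proj(s,[.5747,.1789,.1]))
E
```

```text
t 28.95 pos [0.5729 0.2145 0.201 ] rot [-3.109  0.017  1.868] units [-1.255 -0.258  3.471] yaw -0.017
[0.55808326 0.24510795] 0.15126712949442625 1.4180285519328353 [0, 1, 2, 3, 4, 5, 6, 7, 8, 9, 10, 231, 232, 233, 234, 357, 358, 359] ((250.21925354003906, 145.1891326904297), (344.02203369140625, 580.4356079101562), 87.86637115478516)
ring in tool [ 0.03332805 -0.00567932 -0.01458524] TCP px [[246.99351641 241.4032835 ]]
cell [[241.1355299  228.01530521]]
```

```bash
python3 - <<'E'
from h import *
o=robot.get_obs(); T=Rm(o['ee_rot']); tp=np.array(o['tool_pos']); s=shot('wrist')
g=cv2.cvtColor(s['image'],cv2.COLOR_BGR2GRAY)
ctr=tp+T@[.0002,.0013,-.0142]; a=np.radians(np.arange(0,360,2))
def prof(rr): 
    P=ctr+np.stack([rr*np.cos(a),rr*np.sin(a),0*a],1); q=proj(s,P).astype(np.float32); return cv2.remap(g,q[:,0][None],q[:,1][None],1)[0].astype(float)
m=np.mean([prof(r) for r in (.019,.022,.025,.028)],0); print(m.round().astype(int).tolist())
u,v=proj(s,ctr)[0]; print(u,v); x,y=int(u),int(v)
print(g[y,x-70:x+70:2].tolist()); print(g[y-66:y+66:2,x].tolist())
E
```

```text
[120, 119, 114, 98, 73, 68, 68, 69, 77, 105, 119, 119, 119, 119, 119, 119, 118, 118, 118, 118, 118, 118, 118, 118, 118, 118, 119, 118, 118, 118, 118, 118, 118, 118, 118, 118, 118, 118, 118, 118, 118, 118, 118, 118, 118, 118, 118, 116, 107, 108, 107, 109, 110, 114, 115, 116, 109, 106, 108, 113, 117, 118, 118, 118, 118, 109, 70, 56, 56, 57, 70, 97, 112, 117, 118, 117, 118, 118, 118, 116, 113, 114, 115, 114, 115, 115, 115, 117, 118, 119, 120, 119, 118, 118, 118, 116, 115, 114, 114, 113, 114, 113, 113, 113, 114, 114, 114, 114, 114, 115, 115, 116, 116, 116, 116, 117, 117, 117, 117, 116, 117, 116, 108, 80, 58, 56, 57, 61, 92, 115, 118, 118, 118, 118, 118, 118, 118, 118, 118, 118, 118, 118, 117, 117, 117, 116, 116, 116, 116, 116, 116, 116, 116, 116, 116, 117, 118, 119, 120, 121, 122, 123, 123, 123, 122, 121, 119, 118, 117, 118, 116, 118, 116, 116, 117, 119, 120, 120, 120, 120]
249.38854581272216 252.00649695748342
[69, 36, 25, 26, 27, 49, 112, 113, 112, 111, 110, 110, 112, 113, 114, 113, 116, 117, 118, 119, 121, 123, 101, 141, 147, 147, 147, 147, 147, 146, 145, 143, 143, 145, 145, 147, 148, 148, 148, 148, 147, 148, 148, 147, 148, 146, 89, 121, 121, 120, 90, 80, 84, 92, 94, 94, 98, 101, 106, 109, 114, 116, 117, 88, 30, 29, 30, 33, 59, 65]
[59, 58, 56, 57, 57, 57, 68, 70, 90, 114, 116, 117, 117, 118, 119, 118, 116, 118, 119, 121, 123, 121, 114, 101, 103, 109, 108, 113, 120, 126, 149, 146, 140, 147, 148, 148, 149, 148, 149, 148, 148, 146, 90, 59, 106, 117, 116, 114, 113, 115, 117, 117, 120, 118, 117, 118, 121, 121, 127, 146, 143, 160, 161, 165, 171, 168]
```

```bash
python3 g.py .5736 .1804 .12 1.87
```

```text
t 29.05 pos [0.5736 0.2133 0.2021] rot [-3.111  0.017  1.866] units [-1.205 -0.281  3.313] yaw -0.037
```

Request:
servo_tool(
  moves=[
    [-1.26,-0.26,0.0,0,0.5],
    [-1.26,-0.26,1,0,0.5],
    [-1.26,-0.26,2,0,0.5],
    [-1.26,-0.26,2.8,0,0.5],
    [-1.26,-0.26,3.27,0,0.5],
    [-1.26,-0.26,3.27,0,0.5],
    [-1.26,-0.26,3.27,0,0.5],
    [-1.26,-0.26,3.27,0,0.5],
  ],
)

```text
time: 29.72
tool_pos: [0.576, 0.1808, 0.1239]
ee_rot: [-3.116, 0.016, 1.868]
wrist_force: [1.0, 0.8, -0.4]
width: 0.0634
finger_force: 30.0
```

```bash
python3 g.py .5736 .1804 .106 1.87
```

```text
t 29.72 pos [0.576  0.1808 0.1239] rot [-3.116  0.016  1.868] units [ 0.024 -0.08   0.717] yaw -0.021
```

Request:
servo_tool(
  moves=[
    [0.02,-0.08,0.1,0,0.5],
    [0.02,-0.08,0.3,0,0.5],
    [0.02,-0.08,0.5,0,0.5],
    [0.02,-0.08,0.6,0,0.5],
    [0.02,-0.08,0.6,0,0.5],
    [0.02,-0.08,0.6,0,0.5],
  ],
)

```text
time: 30.22
tool_pos: [0.5723, 0.1807, 0.1067]
ee_rot: [-3.112, 0.016, 1.869]
wrist_force: [-0.3, 0.4, -0.7]
width: 0.0632
finger_force: 30.0
```

```bash
python3 g.py .5736 .1804 .0975 1.87
```

```text
t 30.22 pos [0.5723 0.1807 0.1067] rot [-3.112  0.016  1.869] units [-0.022  0.055  0.369] yaw -0.01
```

Request:
servo_tool(
  moves=[
    [-0.02,0.05,0.0,0,0.5],
    [-0.02,0.05,0.05,0,0.5],
    [-0.02,0.05,0.12,0,0.5],
    [-0.02,0.05,0.2,0,0.5],
    [-0.02,0.05,0.2,0,0.5],
    [-0.02,0.05,0.2,0,0.5],
  ],
)

```text
time: 30.72
tool_pos: [0.5738, 0.1804, 0.1019]
ee_rot: [-3.113, 0.016, 1.869]
wrist_force: [0.0, 0.2, -0.4]
width: 0.0635
finger_force: 30.0
```

Request:
servo_tool(
  moves=[
    [0,0,0.05,0,0.5],
    [0,0,0.1,0,0.5],
    [0,0,0.15,0,0.5],
    [0,0,0.15,0,0.5],
    [0,0,0.15,0,0.5],
  ],
)

```text
time: 31.13
tool_pos: [0.5738, 0.1801, 0.0983]
ee_rot: [-3.113, 0.016, 1.869]
wrist_force: [0.7, -0.8, -1.6]
width: 0.0633
finger_force: 30.0
```

Dropping in freely, still no force. I'm continuing.

Request:
servo_tool(
  moves=[
    [0,0,0.03,0,0.5],
    [0,0,0.06,0,0.5],
    [0,0,0.09,0,0.5],
    [0,0,0.09,0,0.5],
    [0,0,0.09,0,0.5],
  ],
)

```text
time: 31.55
tool_pos: [0.5739, 0.1803, 0.0973]
ee_rot: [-3.114, 0.016, 1.869]
wrist_force: [-2.4, -3.0, 5.8]
width: 0.0635
finger_force: 30.0
```

```bash
python3 -c "
from h import *
o=robot.get_obs(); print(o['tool_pos'],o['wrist_force'],o['wrist_torque'])"
```

```text
[0.57390437 0.18025066 0.09733329] [-2.3732874  -3.01791715  5.77473814] [-0.45471898  0.32727376 -0.00054943]
```

The lugs landed at about 5.5 mm below the rim. I'll start turning clockwise.

Request:
servo_tool(
  moves=[
    [0,0,0.01,1,0.5],
    [0,0,0.02,2,0.5],
    [0,0,0.03,3,0.5],
    [0,0,0.04,4,0.5],
    [0,0,0.05,5,0.5],
  ],
)

```text
time: 31.97
tool_pos: [0.5744, 0.1799, 0.096]
ee_rot: [-3.127, 0.028, 1.34]
wrist_force: [-0.4, -2.6, 6.3]
width: 0.0632
finger_force: 30.0
```

```bash
cat > tq.py <<'E'
from h import *
o=robot.get_obs(); print(round(o['time'],2),np.round(o['tool_pos'],4),'F',np.round(o['wrist_force'],2),'M',np.round(o['wrist_torque'],3),'yaw deg',np.degrees(o['ee_rot'][2]).round(2),'j6',round(o['joint_positions'][5],3),'tq6',round(o['joint_torque'][5],3))
E
python3 tq.py
```

```text
31.97 [0.5744 0.1799 0.096 ] F [-0.39 -2.59  6.3 ] M [-0.539  0.248  0.033] yaw deg 76.78 j6 0.453 tq6 -0.962
```

Request:
servo_tool(
  moves=[
    [0,0,0.01,1,0.5],
    [0,0,0.01,1,0.5],
  ],
)

```text
time: 32.13
tool_pos: [0.5743, 0.1801, 0.096]
ee_rot: [-3.13, 0.029, 1.237]
wrist_force: [-0.6, -1.8, 5.6]
width: 0.0634
finger_force: 30.0
```

```bash
python3 tq.py
```

```text
32.13 [0.5743 0.1801 0.096 ] F [-0.6  -1.79  5.61] M [-0.392  0.304 -0.011] yaw deg 70.86 j6 0.556 tq6 0.608
```

Request:
servo_tool(
  moves=[
    [0,0,0.01,1,0.5],
    [0,0,0.01,1,0.5],
  ],
)

```text
time: 32.3
tool_pos: [0.5743, 0.1803, 0.0961]
ee_rot: [-3.133, 0.03, 1.132]
wrist_force: [-0.6, -2.1, 6.3]
width: 0.0631
finger_force: 30.0
```

```bash
python3 tq.py
```

```text
32.3 [0.5743 0.1803 0.0961] F [-0.57 -2.15  6.29] M [-0.407  0.461 -0.108] yaw deg 64.87 j6 0.66 tq6 0.543
```

Request:
servo_tool(
  moves=[
    [0,0,-0.03,0.5,0.5],
    [0,0,-0.03,1,0.5],
    [0,0,-0.03,1,0.5],
  ],
)

```text
time: 32.55
tool_pos: [0.574, 0.1802, 0.0961]
ee_rot: [-3.135, 0.031, 1.03]
wrist_force: [0.3, -1.9, 5.3]
width: 0.0636
finger_force: 30.0
```

```bash
python3 tq.py
```

```text
32.55 [0.574  0.1802 0.0961] F [ 0.29 -1.93  5.26] M [-0.358  0.382 -0.066] yaw deg 59.01 j6 0.763 tq6 0.352
```

Request:
servo_tool(
  moves=[
    [0,0,0,0.5,0.5],
    [0,0,0,1,0.5],
    [0,0,0,1,0.5],
  ],
)

```text
time: 32.8
tool_pos: [0.5741, 0.1802, 0.096]
ee_rot: [-3.139, 0.031, 0.926]
wrist_force: [-0.5, -2.6, 6.2]
width: 0.0635
finger_force: 30.0
```

```bash
python3 tq.py
```

```text
32.8 [0.5741 0.1802 0.096 ] F [-0.55 -2.62  6.23] M [-0.301  0.374 -0.08 ] yaw deg 53.06 j6 0.867 tq6 0.306
```

Request:
servo_tool(
  moves=[
    [0,0,0,0.25,0.5],
    [0,0,0,0.5,0.5],
  ],
)

```text
time: 32.97
tool_pos: [0.5742, 0.1803, 0.0959]
ee_rot: [-3.14, 0.031, 0.875]
wrist_force: [-0.2, -2.2, 4.7]
width: 0.0634
finger_force: 30.0
```

```bash
python3 tq.py
```

```text
32.97 [0.5742 0.1803 0.0959] F [-0.15 -2.17  4.69] M [-0.266  0.329  0.284] yaw deg 50.14 j6 0.918 tq6 0.057
```

Request:
servo_tool(
  moves=[
    [0,0,0,0.25,0.5],
    [0,0,0,0.5,0.5],
  ],
)

```text
time: 33.13
tool_pos: [0.5743, 0.1803, 0.0959]
ee_rot: [3.141, 0.031, 0.823]
wrist_force: [0.9, -2.8, 4.4]
width: 0.0634
finger_force: 30.0
```

```bash
python3 tq.py
```

```text
33.13 [0.5743 0.1803 0.0959] F [ 0.89 -2.77  4.38] M [-0.247  0.374  0.464] yaw deg 47.14 j6 0.97 tq6 0.159
```

Torque jumped to 0.28 and then 0.46 N m, so the ring is clamping at roughly 11–18 N. I'll stop here and let go.

Request:
servo_tool(
  moves=[
    [0,0,0,0,0.35],
    [0,0,0,0,0.2],
    [0,0,0,0,0],
    [0,0,0,0,0],
    [0,0,0,0,0],
    [0,0,-0.3,0,0],
    [0,0,-1,0,0],
    [0,0,-2.5,0,0],
    [0,0,-4,0,0],
    [0,0,-4,0,0],
  ],
)

```text
time: 33.97
tool_pos: [0.5797, 0.1838, 0.2052]
ee_rot: [3.133, 0.019, 0.822]
wrist_force: [-0.3, 0.4, 1.4]
width: 0.0942
finger_force: 0.0
```

```bash
python3 tq.py; python3 - <<'E'
from h import *
s=shot('wrist'); u,v=proj(s,[.5747,.1789,.11])[0].astype(int); cv2.imwrite('pics/end.png',cv2.resize(s['image'][v-70:v+70,u-80:u+80],None,fx=4,fy=4,interpolation=cv2.INTER_CUBIC))
g=cv2.cvtColor(s['image'],cv2.COLOR_BGR2GRAY); a=np.radians(np.arange(0,360,2)); m=0
for r in (.019,.022,.025,.028):
    q=proj(s,np.c_[.5747+r*np.cos(a),.1789+r*np.sin(a),0*a+.11]).astype(np.float32); m=m+cv2.remap(g,q[:,0][None],q[:,1][None],1)[0].astype(float)/4
print(np.degrees(a)[m<np.median(m)-25])
E
```

```text
33.97 [0.5797 0.1838 0.2052] F [-0.32  0.43  1.37] M [-0.032  0.09  -0.001] yaw deg 47.08 j6 0.971 tq6 -0.007
[ 42.  44.  46.  48.  50.  52.  54.  56.  66.  68.  70.  72.  74.  76.
 188. 190. 192. 194. 312. 314. 316. 318. 320.]
```

View pics/end.png

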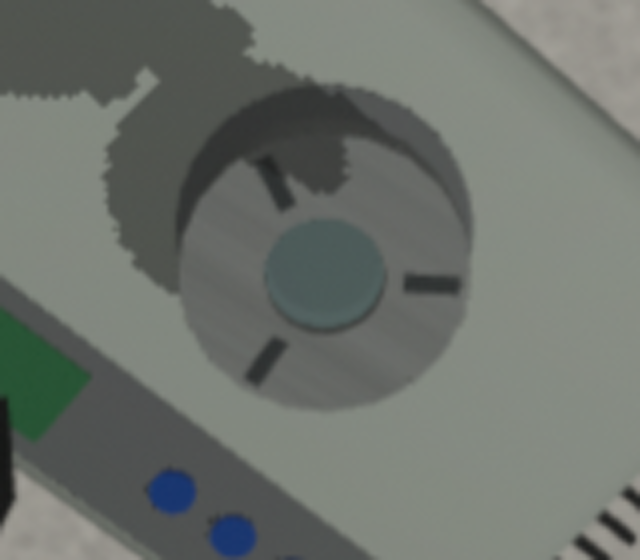

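The ring sits flat over the glass, with its marks turned about 60° and no slip. The gripper is well clear, so I'm handing in.

```bash
python3 -c "
from bench import robot
print(robot.close_job())"
```

```text
the job is handed in; nothing more can be done
None
```

I handed in the job with the glass lowered into the cell and released near its seat. The ring is screwed down about 60° with an estimated 11–18 N of clamping (from wrist torque), and the arm is clear. The judge gave no result.

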